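# Change over the cap checking station for the next sample

### The arm

A 7-joint arm with a two-finger parallel gripper is mounted at the origin on the work surface. World frame = base frame: x ahead of the robot, y to its left, z up, the work surface at z = 0. Lengths are in m, angles in rad, forces in N, time in s.
With the tool pointing down it reaches from about 0.425 to 0.875 m from the base axis. Payload 4.7 kg.
Tool frame: the origin (TCP) lies midway between the tips of the shut fingers; the grasp point (between the pads) lies 19 mm behind it; x points along the fingers, y is the direction in which the jaws open and shut, and the axes are right-handed (so a half turn about x gives the same grasp; the last joint's range is limited). The gripper opens to 87 mm and grips with 3 to 60 N. Pads are 19 mm wide; open, the fingers measure 117 mm over their backs; the gripper's body (75 mm by 190 mm) begins 51 mm behind the grasp point.
Start: joints at [-1.264, 0.321, -0.07, 1.45, 0.023, 1.371, -0.057], TCP at [0.188, 0.622, 0.223] pointing down, gripper open.
Joint ranges: [-2.86, 2.86], [-0.3, 2.09], [-1.38, 1.24], [0.06, 2.45], [-1.56, 4.7], [0.09, 2.05], [-2.69, 2.69]. Speed limits (rad/s): [2.57, 2.57, 3.14, 3.14, 3.14, 3.14, 3.14].

### API

Orientations are given as a rotation vector (axis times angle).
In Python, from bench import ctrl gives the robot as it stands. The module is installed in compiled form; this text tells all that it offers.
- The arm moves only by the shell command python3 -m jog 'ROWS' [FORCE]. ROWS is JSON, a list of rows, each an object with "rot": the turn, a rotation vector about the tool's x, y, z in units of 5 degrees (1.0 is 5 degrees), a list of three; "travel": the shift along the tool's x, y, z in units of 0.3 m (1.0 is 0.3 m), a list of three; "jaw": the closure, from -1 (fully open) to 1 (shut), so that 0 is half open. In form: [{"rot": [ax, ay, az], "travel": [tx, ty, tz], "jaw": jaw}, ...]. A call has 1 to 8 rows; each row shifts and turns the commanded pose from where the row before left it, along the tool's axes as they then stand; what a row does not reach is not made up. A row lasts 1/10 s, in which the tool goes at most 50 mm and 8.59 degrees, less where a joint would pass 70% of its speed; a pose out of reach is approached as far as the arm can. A call with a number of a shift or a turn outside -1 to 1 is refused whole. A call with a gripper value outside its range is refused whole. The fingers move at their own pace and stop on an object; FORCE is the grip in N (left out, the last holds). Time passes only in rows, so rows that do not move let the fingers close. It gives the time, the measured TCP pose, the force and the opening at its end, in the units of the state.
- ctrl.get_state(): the state, without advancing time (a new reading comes with each control period).
- ctrl.get_image(name): name is "scene" or "top" or "wrist"; returns the picture (400x640x3 uint8, red, green, blue); there is no depth.
- ctrl.camera_model(name): a dict with "mtx" (3x3 intrinsics, pixels), "k1" (the pictures are not rectified: a ray, as slopes to the right and down, at radius r is drawn at 1 + k1 r^2 times it, then the intrinsics apply), "extrinsics" (4x4, takes a point from world to camera coordinates); the wrist camera has in their place "hand_eye" (4x4, takes a point from camera to tool coordinates, whose origin is the TCP and whose axes are the tool frame's). Camera axes: x right, y up, looking along -z (the intrinsics and any distortion apply to the point x, -y, -z); pixel columns grow to the right and rows downward; lengths in m; the calibration is good to about 2 mm. A picture is of the moment at which its call begins: read the wrist's pose just before it. camera_model takes no time and is no camera call.
- ctrl.close_job(): hands the job in, once; it reports no verdict.
The state is a dict: "time": time; "joint_positions": joint angles; "qd": joint speeds; "joint_torque": joint torques, N m; "position": TCP position; "tool_rot": TCP orientation; "ft_force": force on the tool from outside, world axes, zero at the start; "torque": the same for the moment, N m; "grip_width": opening from 0.0 (shut) to 1.0 (fully open).
Only numpy, scipy, OpenCV 4.12 (cv2) and the standard library are available. Lean on these libraries where they do the work, as an engineer would, in place of code of your own. Each camera call takes 0.05 s, during which the arm holds its last target.

### The job

Set the bench out for the next check: take the finished black-lidded jar off the torque tester and stand it in the middle of the round blue mat, stand the white-lidded jar in the middle of the tester's platform between the four pegs, and lay the orange grip disc flat and centred on that jar's lid. On the granite plate stand the sport cap, spout up, in the middle of the left half as seen from the robot, and to its right lay the feeler gauge flat in the middle of the right half, square with the plate and pointing away from the robot. Keep both jars upright, set them down without dropping them, and do not shift the brass weight or the white bottle.

Things in the scene. Friction and masses are not known exactly. Their poses are not given: they have to be found in the camera images.
- white_jar: sample jar: straight amber glass jar with a ribbed WHITE screw lid and a paper band, upright on the bench, loose, 0.1 to 0.25 kg. Height 98 mm. Glass 60 mm diameter from the base up to 68 mm; lid 54 mm diameter from 77 mm to the flat top at 98 mm. Origin: centre of the underside; z up.
- black_jar: finished jar: amber glass jar with a ribbed BLACK screw lid and a paper band, loose, 0.1 to 0.25 kg; at the start it stands in the middle of the tester's platform. Height 78 mm. Glass 64 mm diameter from the base up to 50 mm; lid 60 mm diameter from 59 mm to the flat top at 78 mm. Origin: centre of the underside; z up.
- grip_disc: matte orange silicone grip disc, stiff, 60 mm diameter, 8 mm thick, 30 g, lying flat on the bench at the start. Origin: centre of the underside; z up.
- sport_cap: white polypropylene sport cap, 15 g, standing spout up: ribbed skirt 38 mm diameter and 22 mm high, then a dome and a narrow drinking spout up to 44 mm. Origin: centre of the underside (open end of the skirt); z up through the spout.
- feeler_gauge: steel feeler gauge, folded shut: a straight bar 104 mm long (its x), 16 mm wide (y), 14 mm high (z), with brass pivot screws near both ends, 70 g, lying on the bench. Origin: centre of the underside. Either end may point away from the robot.
- tester: torque tester, fixed: brown bakelite box about 210 (x) x 180 mm (y), dial panel at -x, black knob out to 124 mm at -y, 55 mm high. Round aluminium platform 148 mm wide, top 105 mm above the bench; 4 rubber pegs, 15 mm thick, at x +-44, y +-44 mm, to 135 mm above the bench. Origin: on the bench under the platform's centre; x away from the robot, y left, z up, turned up to 0.15 rad
- plate: black granite surface plate, fixed: 130 mm (x) by 200 mm (y), top face 25 mm above the bench. Origin: centre of the underside; x away from the robot, y to the left as the robot sees it, z up. Middle of the left half: 50 mm along +y; of the right half: 50 mm along -y. Turned up to 0.15 rad.
- mat: round blue rubber mat, fixed to the bench, 112 mm diameter, top 3 mm above the bench. Origin: centre of the underside.
- weight: brass check weight with a small knob on top, 40 mm diameter, 51 mm high, loose, standing in the front row among the things; not to be shifted. Origin: centre of the underside.
- pe_bottle: round white plastic bottle with a blue cap, 48 mm diameter, 115 mm high, loose, at the left of the work area; not to be shifted. Origin: centre of the underside. All other stock is fixed: low things (under 100 mm) beyond x = 0.72 m, a flat caliper near x = 0.56, y = -0.47 m, and equipment beyond 0.6 m to either side.
There are look-alikes about, which are no part of the job. There is more than one size of the grip_disc; the one meant has the size given above.

How it is judged:
At the end, for the whole second after the job is handed in: Upright black jar within 15 mm of the mat's centre; white jar upright within 12 mm of the platform's centre, disc flat on its lid within 10 mm; cap spout up and gauge flat within 15 mm of the middles of the plate's left and right halves, gauge square within 0.2 rad; all released, at rest (horizontal distance between black_jar and mat below 0.015 m and z of black_jar in the frame of mat below 0.007 m and angle between each of black_jar, white_jar, grip_disc, sport_cap, feeler_gauge's own z axis and vertical below 0.1 rad and linear speed of each of black_jar, white_jar, grip_disc, sport_cap, feeler_gauge below 0.02 m/s and horizontal distance between white_jar and tester below 0.012 m and z of white_jar in the frame of tester between 0.101 and 0.109 m and horizontal distance between grip_disc and white_jar below 0.01 m and z of grip_disc in the frame of white_jar between 0.094 and 0.102 m and x of sport_cap in the frame of plate between -0.015 and 0.015 m and y of sport_cap in the frame of plate between 0.035 and 0.065 m and z of each of sport_cap, feeler_gauge in the frame of plate below 0.029 m and x of feeler_gauge in the frame of plate between -0.015 and 0.015 m and y of feeler_gauge in the frame of plate between -0.065 and -0.035 m and angle between the x axis of feeler_gauge and the x axis of plate, either way round below 0.2 rad); the robot touches nothing.
It fails at once if a jar is tipped by more than 0.6 rad (angle between any of white_jar, black_jar's own z axis and vertical above 0.6 rad).
It fails at once if a jar is dropped (it moves faster than 0.5 m/s while not held by the fingers: a fall of over 12 mm) ((contact force between white_jar and the fingers below 0.2 N and linear speed of white_jar above 0.5 m/s) or (contact force between black_jar and the fingers below 0.2 N and linear speed of black_jar above 0.5 m/s)).
It fails at once if the brass weight or the white bottle is shifted by more than 20 mm (distance of any of weight, pe_bottle from where it was at the start of the episode above 0.02 m).
It also fails if it takes over 144 s, if anything falls off the work surface, if the arm or the gripper's body presses on something with over 40 N, if the wrist force passes 120 N, or if a joint passes its speed limit or range.

## Working session

There is one attempt and no reset: what is moved stays moved. The work goes in short steps, Python scripts to look and compute and a shell command to move; the robot and the scene stay as the last step left them, time stands still between calls to the robot, and variables do not carry over. Pictures are saved under pics/ and viewed, and the job is handed in when it is done.

```bash
ls; mkdir -p pics; python3 - <<'E'
from bench import ctrl
import cv2, numpy as np
np.set_printoptions(precision=4,suppress=True)
print(ctrl.get_state())
for n in ["scene","top","wrist"]:
    print(n,ctrl.camera_model(n))
for n in ["scene","top"]:
    cv2.imwrite(f"pics/{n}0.png",ctrl.get_image(n)[:,:,::-1])
E
```

```text
pics
{'time': 0.0, 'joint_positions': array([-1.2639,  0.3219, -0.0701,  1.4517,  0.0226,  1.3708, -0.0569]), 'qd': array([-0.0002, -0.    ,  0.0007,  0.0011, -0.0004, -0.0014, -0.0008]), 'joint_torque': array([ -0.0006, -49.1273,  -0.4045, -31.255 ,  -0.064 ,   0.0432,
         0.0002]), 'position': array([0.1875, 0.6218, 0.2214]), 'tool_rot': array([ 0.2282,  1.5587, -0.2313]), 'ft_force': array([ 0.0493, -0.7154, -0.2657]), 'torque': array([ 0.0215, -0.0501, -0.0126]), 'grip_width': 1.0040611841275044}
scene {'mtx': array([[484.081 ,   0.    , 323.2651],
       [  0.    , 484.081 , 195.457 ],
       [  0.    ,   0.    ,   1.    ]]), 'k1': 0.0339234985522929, 'extrinsics': array([[ 0.3925,  0.9196, -0.0134, -0.2666],
       [-0.7057,  0.3105,  0.6368,  0.2543],
       [ 0.5898, -0.2405,  0.7709, -1.5467],
       [ 0.    ,  0.    ,  0.    ,  1.    ]])}
top {'mtx': array([[405.9937,   0.    , 316.2626],
       [  0.    , 405.9937, 202.7133],
       [  0.    ,   0.    ,   1.    ]]), 'k1': 0.024135702969676234, 'extrinsics': array([[ 0.0005, -1.    ,  0.0086,  0.0706],
       [ 0.9918,  0.0016,  0.1282, -0.4959],
       [-0.1282,  0.0085,  0.9917, -1.0093],
       [ 0.    ,  0.    ,  0.    ,  1.    ]])}
wrist {'mtx': array([[323.5625,   0.    , 315.2015],
       [  0.    , 323.5625, 202.8586],
       [  0.    ,   0.    ,   1.    ]]), 'k1': -0.03938440617005823, 'hand_eye': array([[ 0.0004,  0.3011, -0.9536, -0.1625],
       [ 1.    , -0.0002,  0.0004, -0.0003],
       [-0.    , -0.9536, -0.3011, -0.0836],
       [ 0.    ,  0.    ,  0.    ,  1.    ]])}
```

View pics/scene0.png

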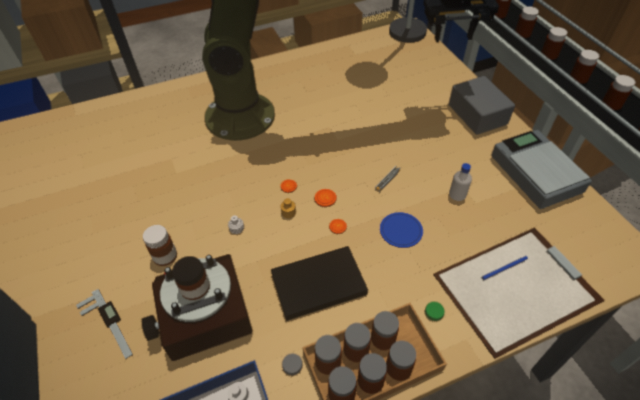

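View pics/top0.png

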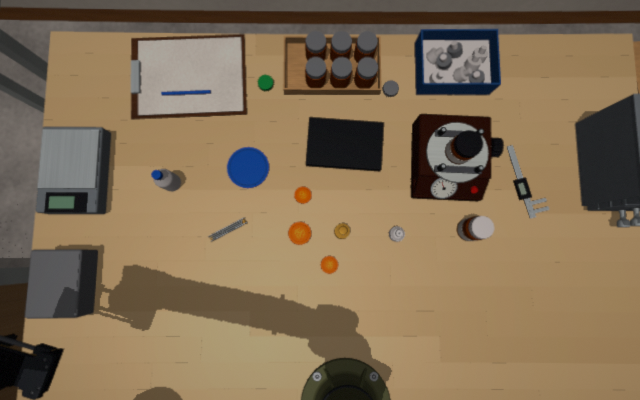

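```bash
cat > h.py <<'E'
from bench import ctrl
import cv2, numpy as np
from scipy.spatial.transform import Rotation as R
np.set_printoptions(precision=4,suppress=True)
def cam(name,state=None):
    m=ctrl.camera_model(name); K=np.array(m["mtx"]); k1=m["k1"]
    if name=="wrist":
        s=state; T=np.eye(4); T[:3,:3]=R.from_rotvec(s["tool_rot"]).as_matrix(); T[:3,3]=s["position"]
        W=T@np.array(m["hand_eye"])
    else: W=np.linalg.inv(np.array(m["extrinsics"]))
    return K,k1,W
def ray(c,uv):
    K,k1,W=c
    # drawn = s*(1+k1 r^2): OpenCV model with dist [k1,0,0,0]
    p=cv2.undistortPoints(np.array(uv,float).reshape(-1,1,2),K,np.array([k1,0,0,0.])).reshape(-1,2)
    d=np.c_[p[:,0],-p[:,1],-np.ones(len(p))]@W[:3,:3].T
    return W[:3,3],d
def cast(c,uv,z):
    o,d=ray(c,uv); return o+d*((z-o[2])/d[:,2])[:,None]
def proj(c,P):
    K,k1,W=c; P=np.atleast_2d(P); q=(P-W[:3,3])@W[:3,:3]
    p=np.c_[q[:,0]/-q[:,2],-q[:,1]/-q[:,2]]; r=(p**2).sum(1,keepdims=True); p=p*(1+k1*r)
    return p@K[:2,:2].T+K[:2,2]
def snap(name,fn,crop=None,sc=1):
    s=ctrl.get_state(); im=ctrl.get_image(name)[:,:,::-1].copy(); c=cam(name,s)
    np.save(f"pics/{fn}.npy",im)
    o=im
    if crop: u0,v0,u1,v1=crop; o=im[v0:v1,u0:u1]
    if sc!=1: o=cv2.resize(o,None,fx=sc,fy=sc,interpolation=cv2.INTER_CUBIC)
    cv2.imwrite(f"pics/{fn}.png",o); return im,c,s
def blobs(mask,amin=30):
    n,l,st,ce=cv2.connectedComponentsWithStats(mask.astype(np.uint8),connectivity=8)
    return [(ce[i],st[i]) for i in range(1,n) if st[i,4]>=amin],l
def hsv(im): return cv2.cvtColor(im,cv2.COLOR_BGR2HSV)
def go(target,yaw=None,s=None):
    """print travel units in tool axes to reach target TCP (world)"""
    s=s or ctrl.get_state(); M=R.from_rotvec(s["tool_rot"]).as_matrix()
    d=M.T@(np.array(target)-s["position"])/0.3
    print("travel total",d.round(4))
E
cat > m1.py <<'E'
from h import *
im=cv2.imread("pics/top0.png"); c=cam("top"); H=hsv(im)
def rng(lo,hi): return cv2.inRange(H,np.array(lo),np.array(hi))
for nm,lo,hi,z,a in [("orange",(3,170,120),(14,255,255),0.008,60),("blue",(105,150,60),(125,255,255),0.003,500)]:
    m=rng(lo,hi)
    cs,_=cv2.findContours(m,cv2.RETR_EXTERNAL,cv2.CHAIN_APPROX_NONE)
    for k in cs:
        if cv2.contourArea(k)<a: continue
        P=cast(c,k.reshape(-1,2),z); (x,y),r=cv2.minEnclosingCircle(P[:,:2].astype(np.float32))
        e=cv2.fitEllipse(P[:,:2].astype(np.float32)) if len(P)>5 else None
        print(nm,k.reshape(-1,2).mean(0),"ellipse",np.round(e[0],4),np.round(e[1],4),"xyr",x,y,r)
# plate: black
m=((im.max(2)<45)).astype(np.uint8)
cs,_=cv2.findContours(m,cv2.RETR_EXTERNAL,cv2.CHAIN_APPROX_NONE)
for k in cs:
    u=k.reshape(-1,2).mean(0)
    if 290<u[0]<400 and 100<u[1]<180 and cv2.contourArea(k)>1000:
        P=cast(c,k.reshape(-1,2),0.025)[:,:2].astype(np.float32); rr=cv2.minAreaRect(P)
        print("plate",rr, cv2.boundingRect(k))
E
python3 m1.py; python3 - <<'E'
import cv2
im=cv2.imread("pics/top0.png")
cv2.imwrite("pics/crop1.png",cv2.resize(im[90:290,200:400],None,fx=3,fy=3,interpolation=cv2.INTER_CUBIC))
cv2.imwrite("pics/crop2.png",cv2.resize(im[100:250,370:560],None,fx=4,fy=4,interpolation=cv2.INTER_CUBIC))
E
```

```text
orange [328.9565 264.4348] ellipse [0.339  0.0384] [0.0414 0.0428] xyr 0.3390578031539917 0.03865384683012962 0.022176075726747513
orange [299.4032 232.9516] ellipse [0.4198 0.115 ] [0.0565 0.0571] xyr 0.4199070632457733 0.11507751047611237 0.029589351266622543
orange [302.3556 194.6889] ellipse [0.5203 0.1072] [0.0412 0.0427] xyr 0.5202683806419373 0.10719722509384155 0.022366661578416824
blue [247.646  167.2035] ellipse [0.5948 0.2536] [0.1052 0.1055] xyr 0.5947826504707336 0.25342416763305664 0.05417230352759361
plate ((0.6533469557762146, -0.0032961219549179077), (0.19536586105823517, 0.12965117394924164), 85.9429702758789) (306, 118, 77, 53)
```

View pics/crop1.png

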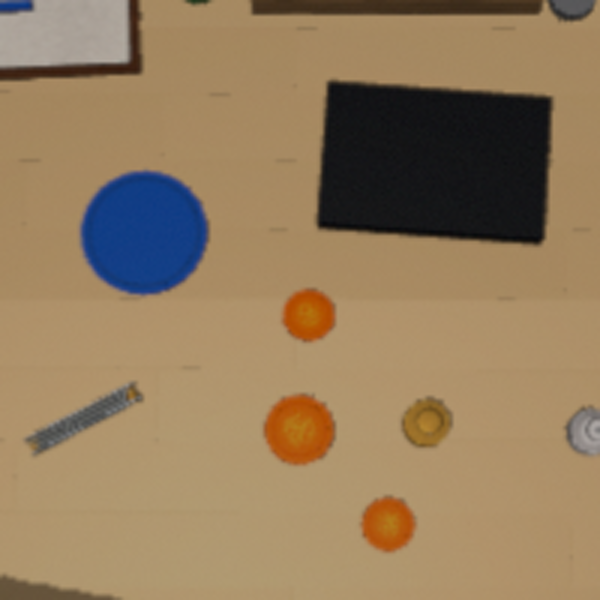

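View pics/crop2.png

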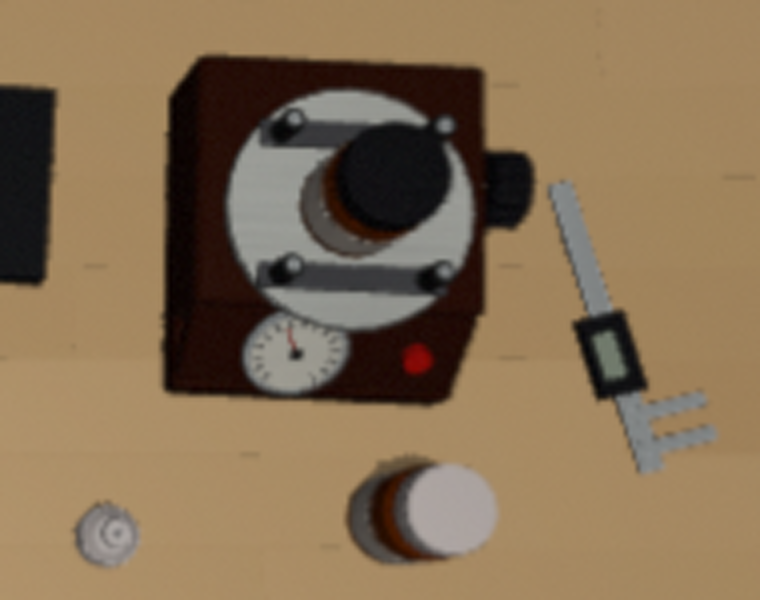

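```bash
cat > m2.py <<'E'
from h import *
im=cv2.imread("pics/top0.png"); c=cam("top"); H=hsv(im)
peg=np.array([(293,118),(445,125),(292,263),(440,272)])/4+[370,100]
P=cast(c,peg-0.375,0.135); print("pegs",P[:,:2].tolist(),"mean",P.mean(0)); print("spans",np.linalg.norm(P[0]-P[1]),np.linalg.norm(P[0]-P[2]),np.linalg.norm(P[0]-P[3]),np.linalg.norm(P[1]-P[2]))
d=P[0]-P[2]+P[1]-P[3]; print("yaw x axis",np.arctan2(d[1],d[0])); d=P[0]-P[1]+P[2]-P[3]; print("yaw from y",np.arctan2(-d[0],d[1]))
def ell(m,z,box,nm,amin=30):
    u0,v0,u1,v1=box; k=np.zeros(m.shape,np.uint8); k[v0:v1,u0:u1]=m[v0:v1,u0:u1]*255
    cs,_=cv2.findContours(k,cv2.RETR_EXTERNAL,cv2.CHAIN_APPROX_NONE)
    k=max(cs,key=cv2.contourArea); Q=cast(c,k.reshape(-1,2),z)[:,:2].astype(np.float32)
    h=cv2.convexHull(Q); e=cv2.fitEllipse(Q)
    print(nm,"px",k.reshape(-1,2).mean(0).round(1),"ell",np.round(e[0],4),np.round(e[1],4),"enc",cv2.minEnclosingCircle(Q), "rect",cv2.minAreaRect(Q)); return Q
mx=im.max(2);mn=im.min(2);sat=H[:,:,1]
ell((mn>120)&(sat<60),0.098,(450,205,510,245),"whitelid")
ell(mx<50,0.183,(452,128,484,160),"blacklid")
ell((mn>90)&(sat<50),0.105,(420,115,495,190),"platform")
ell((sat<60)&(mn>60),0.015,(380,220,410,250),"cap")
ell((sat>140)&(H[:,:,0]<25),0.02,(330,220,352,242),"weight")
ell((sat<90),0.012,(205,213,250,245),"gauge")
ell((sat<100)&(mn>60),0.1,(165,165,185,195),"bottle")
E
python3 m2.py
python3 - <<'E'
import cv2
im=cv2.imread("pics/scene0.png")
cv2.imwrite("pics/crop3.png",cv2.resize(im[210:360,130:260],None,fx=4,fy=4,interpolation=cv2.INTER_CUBIC))
E
```

```text
pegs [[0.6581351408166198, -0.2268805497573882], [0.6538825305224569, -0.3161037894962412], [0.5708274650419324, -0.22302423443199065], [0.565545200355666, -0.30887617804326756]] mean [ 0.6121 -0.2687  0.135 ]
spans 0.08932452744801316 0.0873927995722007 0.12367772690569256 0.12474753493730073
yaw x axis -0.06302057503718413
yaw from y -0.05440785219369626
whitelid px [482.7 226.8] ell [ 0.4301 -0.3241] [0.051  0.0515] enc ((0.4298749566078186, -0.3242341876029968), 0.026791593059897423) rect ((0.42988529801368713, -0.3238285779953003), (0.04972754046320915, 0.05244452506303787), 86.7741928100586)
blacklid px [469.2 141.2] ell [ 0.6109 -0.2647] [0.0572 0.0814] enc ((0.6152692437171936, -0.26732784509658813), 0.04508883133530617) rect ((0.6114718914031982, -0.26474571228027344), (0.06910708546638489, 0.07078532874584198), 87.69889831542969)
platform px [456.8 154.5] ell [ 0.6131 -0.2679] [0.0817 0.1603] enc ((0.6114572882652283, -0.26909953355789185), 0.07363004982471466) rect ((0.6104180216789246, -0.26856452226638794), (0.14482557773590088, 0.0894830971956253), 87.09069061279297)
ca
[... 268 characters left out ...]
 [0.425  0.0057] [0.036  0.0393] enc ((0.4254077076911926, 0.006112510804086924), 0.020501865074038506) rect ((0.4251559376716614, 0.005373109132051468), (0.03664122149348259, 0.039230551570653915), 26.440475463867188)
gauge px [227.7 228.7] ell [0.4297 0.3009] [0.0203 0.1327] enc ((0.4265180826187134, 0.2990324795246124), 0.05310363695025444) rect ((0.42967504262924194, 0.3007640838623047), (0.020251652225852013, 0.105730339884758), 28.163532257080078)
bottle px [170.  181.7] ell [0.5371 0.4218] [0.0317 0.0585] enc ((0.5426107048988342, 0.42209964990615845), 0.031076569110155106) rect ((0.5418150424957275, 0.4163775146007538), (0.05918118357658386, 0.035525158047676086), 2.6944079399108887)
```

View pics/crop3.png

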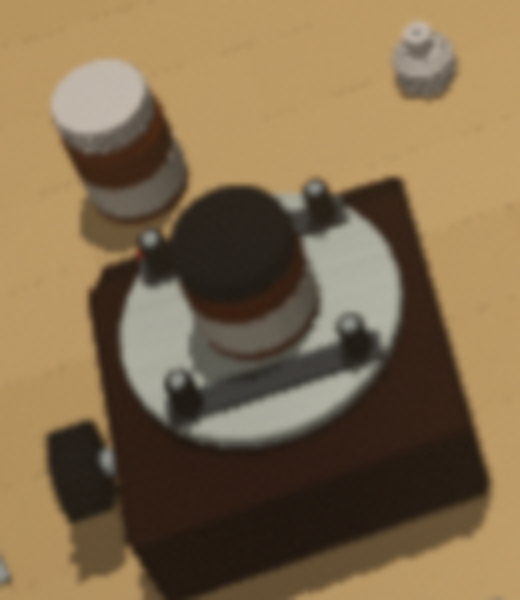

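```bash
cat > m3.py <<'E'
from h import *
s=cam("scene")
peg=np.array([(316,188),(150,242),(350,325),(180,380)])/4+[130,210]
P=cast(s,peg-0.375,0.135); print("pegs scene",P[:,:2].tolist(),P.mean(0))
im=cv2.imread("pics/scene0.png"); H=hsv(im); mx=im.max(2);mn=im.min(2);sat=H[:,:,1]
def ell(m,z,box,nm):
    u0,v0,u1,v1=box; k=np.zeros(m.shape,np.uint8); k[v0:v1,u0:u1]=m[v0:v1,u0:u1]*255
    cs,_=cv2.findContours(k,cv2.RETR_EXTERNAL,cv2.CHAIN_APPROX_NONE)
    k=max(cs,key=cv2.contourArea); Q=cast(s,k.reshape(-1,2),z)[:,:2].astype(np.float32)
    e=cv2.fitEllipse(Q); print(nm,k.reshape(-1,2).mean(0).round(1),"ell",np.round(e[0],4),np.round(e[1],4),"rect",cv2.minAreaRect(Q))
ell((H[:,:,0]<15)&(sat>200)&(mx>150),0.008,(310,180,342,212),"disc")
ell((H[:,:,0]>105)&(H[:,:,0]<125)&(sat>150),0.003,(370,205,430,250),"mat")
ell((mn>110)&(sat<60),0.098,(138,220,175,246),"whitelid")
ell(mx<50,0.025,(265,240,375,325),"plate")
ell(sat<90,0.007,(370,160,405,195),"gauge")
st=ctrl.get_state(); M=R.from_rotvec(st["tool_rot"]).as_matrix(); print(M)
E
python3 m3.py
```

```text
pegs scene [[0.5721197333915641, -0.2224953264573974], [0.5696130189596104, -0.31157221439119864], [0.6602318141986985, -0.22731954463293774], [0.6558435015865933, -0.3137981515161566]] [ 0.6145 -0.2688  0.135 ]
disc [325.  197.2] ell [0.4245 0.1137] [0.0541 0.0555] rect ((0.4250824451446533, 0.11359815299510956), (0.05464319512248039, 0.05275368690490723), 66.23430633544922)
mat [400.8 229.8] ell [0.5983 0.2525] [0.101  0.1022] rect ((0.5980087518692017, 0.2519771456718445), (0.10131693631410599, 0.10243264585733414), 23.16213035583496)
whitelid [154.2 234.1] ell [ 0.4337 -0.3239] [0.0506 0.0513] rect ((0.4346051514148712, -0.324008047580719), (0.05042169988155365, 0.051680807024240494), 36.607845306396484)
plate [317.3 283. ] ell [ 0.6651 -0.0066] [0.1508 0.2339] rect ((0.6649407148361206, -0.006159283220767975), (0.19409248232841492, 0.13411416113376617), 85.89632415771484)
gauge [387.8 177.2] ell [0.4296 0.3024] [0.0214 0.1136] rect ((0.42816877365112305, 0.3056907057762146), (0.021333836019039154, 0.09598448127508163), 28.782684326171875)
[[-0.0004  0.2886  0.9574]
 [-0.0017  0.9574 -0.2886]
 [-1.     -0.0017  0.0001]]
```

```bash
python3 -m jog '[{"rot":[-0.9,0,0],"travel":[-0.1,0,0],"jaw":-1},{"rot":[-0.9,0,0],"travel":[-0.1,0,0],"jaw":-1},{"rot":[-0.9,0,0],"travel":[0,0,0],"jaw":-1}]' 20; cat > g.py <<'E'
import sys
from h import *
s=ctrl.get_state(); M=R.from_rotvec(s["tool_rot"]).as_matrix()
print("t",round(s["time"],2),"pos",s["position"],"yaw",np.arctan2(M[1,2],M[0,2]),"tilt",np.arccos(-M[2,0]),"q7,5",s["joint_positions"],"w",s["grip_width"],"F",s["ft_force"])
a=[float(x) for x in sys.argv[1:]]
if len(a)>=3: print("travel",(M.T@(np.array(a[:3])-s["position"])/0.3).round(4))
if len(a)==4: print("rot",(-np.degrees(a[3]-np.arctan2(M[1,2],M[0,2]))/5).round(3))
E
python3 g.py 0.55 0.2 0.285 -0.058
```

```text
time: 0.4
position: [0.188, 0.6241, 0.2872]
tool_rot: [0.048, 1.569, -0.037]
ft_force: [0.3, 0.4, -0.4]
grip_width: 0.998
t 0.4 pos [0.188  0.6241 0.2872] yaw -0.053900877196560636 tilt 0.00710556089015599 q7,5 [-1.243   0.3009 -0.0985  1.3495  0.0295  1.4855  0.1774] w 0.9976800070273705 F [ 0.2655  0.4027 -0.3826]
travel [-0.0001 -1.3467  1.281 ]
rot 0.047
```

```bash
R='x'; python3 -m jog '[{"rot":[0,0,0],"travel":[0,-0.11,0.107],"jaw":-1},{"rot":[0,0,0],"travel":[0,-0.11,0.107],"jaw":-1},{"rot":[0,0,0],"travel":[0,-0.11,0.107],"jaw":-1},{"rot":[0,0,0],"travel":[0,-0.11,0.107],"jaw":-1},{"rot":[0,0,0],"travel":[0,-0.11,0.107],"jaw":-1},{"rot":[0,0,0],"travel":[0,-0.11,0.107],"jaw":-1},{"rot":[0,0,0],"travel":[0,-0.11,0.107],"jaw":-1},{"rot":[0,0,0],"travel":[0,-0.11,0.107],"jaw":-1}]'; python3 -m jog '[{"rot":[0,0,0],"travel":[0,-0.11,0.107],"jaw":-1},{"rot":[0,0,0],"travel":[0,-0.11,0.107],"jaw":-1},{"rot":[0,0,0],"travel":[0,-0.11,0.107],"jaw":-1},{"rot":[0,0,0],"travel":[0,-0.11,0.107],"jaw":-1},{"rot":[0,0,0],"travel":[0,0,0],"jaw":-1}]'; python3 g.py 0.613 -0.268 0.285 -0.058
```

```text
time: 1.2
position: [0.4297, 0.3423, 0.2823]
tool_rot: [0.045, 1.571, -0.045]
ft_force: [0.7, -0.2, -0.6]
grip_width: 1.0
time: 1.7
position: [0.5535, 0.1965, 0.282]
tool_rot: [0.051, 1.568, -0.058]
ft_force: [0.4, -0.5, -0.6]
grip_width: 0.996
t 1.7 pos [0.5535 0.1965 0.282 ] yaw -0.06928129717122054 tilt 0.005001568796950771 q7,5 [-0.6482  0.1646  0.2963  1.5322 -0.0432  1.4522  1.1509] w 0.9964133527444046 F [ 0.4119 -0.5077 -0.587 ]
travel [-0.0023 -1.531   0.3051]
rot -0.129
```

```bash
python3 -m jog '[{"rot":[0,0,0],"travel":[0,-0.153,0.0305],"jaw":-1},{"rot":[0,0,0],"travel":[0,-0.153,0.0305],"jaw":-1},{"rot":[0,0,0],"travel":[0,-0.153,0.0305],"jaw":-1},{"rot":[0,0,0],"travel":[0,-0.153,0.0305],"jaw":-1},{"rot":[0,0,0],"travel":[0,0,0],"jaw":-1},{"rot":[0,0,0],"travel":[0,0,0],"jaw":-1}]'; cat > m4.py <<'E'
from h import *
im,c,s=snap("wrist","wplate")
mx=im.max(2); k=((mx<45)).astype(np.uint8); k=cv2.morphologyEx(k,cv2.MORPH_OPEN,np.ones((5,5)))
cs,_=cv2.findContours(k,cv2.RETR_EXTERNAL,cv2.CHAIN_APPROX_NONE)
for q in cs:
    if cv2.contourArea(q)>3000:
        Q=cast(c,q.reshape(-1,2),0.025)[:,:2].astype(np.float32); print(cv2.boundingRect(q),cv2.minAreaRect(Q))
print(s["position"])
E
python3 m4.py
```

```text
time: 2.3
position: [0.5754, 0.0185, 0.2823]
tool_rot: [0.048, 1.571, -0.047]
ft_force: [0.1, 1.0, 0.1]
grip_width: 1.003
(177, 178, 200, 114) ((0.6720139980316162, -0.05035710334777832), (0.28955525159835815, 0.17325033247470856), 86.49584197998047)
(0, 129, 640, 271) ((0.7590994238853455, 0.010303974151611328), (1.1504154205322266, 0.47070276737213135), 86.75611114501953)
[0.5754 0.0185 0.2823]
```

View pics/wplate.png

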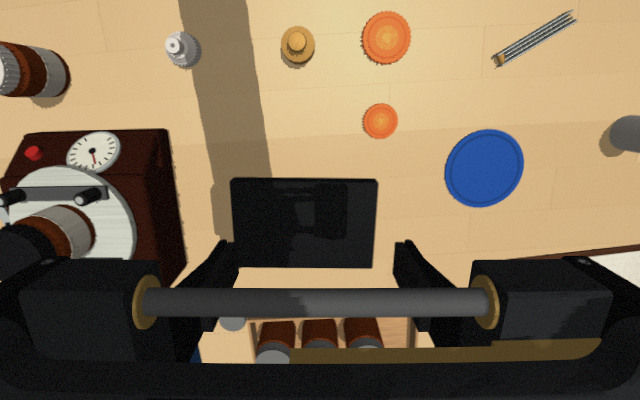

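```bash
cat > m5.py <<'E'
from h import *
im=np.load("pics/wplate.npy"); H=hsv(im); sat=H[:,:,1]; mx=im.max(2); mn=im.min(2)
import pickle
s=ctrl.get_state(); c=cam("wrist",s)
def ell(m,z,box,nm):
    u0,v0,u1,v1=box; k=np.zeros(m.shape,np.uint8); k[v0:v1,u0:u1]=m[v0:v1,u0:u1]*255
    cs,_=cv2.findContours(k,cv2.RETR_EXTERNAL,cv2.CHAIN_APPROX_NONE)
    k=max(cs,key=cv2.contourArea); Q=cast(c,k.reshape(-1,2),z)[:,:2].astype(np.float32)
    e=cv2.fitEllipse(Q); print(nm,k.reshape(-1,2).mean(0).round(1),"ell",np.round(e[0],4),np.round(e[1],4),"rect",cv2.minAreaRect(Q)); return k
ell((H[:,:,0]<15)&(sat>200)&(mx>150),0.006,(355,5,415,70),"disc")
ell((H[:,:,0]>105)&(H[:,:,0]<125)&(sat>150),0.003,(430,120,540,215),"mat")
ell((sat<90),0.012,(485,5,585,72),"gauge")
ell((sat<80),0.012,(160,28,205,72),"cap")
print("corners", cast(c,[(231,183),(378,184),(234,268),(373,268)],0.025)[:,:2])
cv2.imwrite("pics/cropw.png",cv2.resize(im[160:280,210:400],None,fx=4,fy=4,interpolation=cv2.INTER_CUBIC)*1)
g=cv2.convertScaleAbs(cv2.resize(im[160:280,210:400],None,fx=4,fy=4),alpha=3); cv2.imwrite("pics/cropw.png",g)
E
python3 m5.py
```

```text
Traceback (most recent call last):
  File "m5.py", line 10, in <module>
    ell((H[:,:,0]<15)&(sat>200)&(mx>150),0.006,(355,5,415,70),"disc")
    ~~~^^^^^^^^^^^^^^^^^^^^^^^^^^^^^^^^^^^^^^^^^^^^^^^^^^^^^^^^^^^^^^
  File "m5.py", line 8, in ell
    k=max(cs,key=cv2.contourArea); Q=cast(c,k.reshape(-1,2),z)[:,:2].astype(np.float32)
ValueError: max() iterable argument is empty
```

```bash
sed -i 's/(sat>200)&(mx>150),0.006/(sat>150)\&(mx>150),0.006/' m5.py; python3 m5.py
```

```text
disc [385.6  37.4] ell [0.4206 0.117 ] [0.0585 0.0587] rect ((0.42036283016204834, 0.11671309173107147), (0.05934877321124077, 0.05945100262761116), 74.11869049072266)
mat [483.6 167.7] ell [0.5948 0.256 ] [0.1083 0.1096] rect ((0.5948274731636047, 0.2559189200401306), (0.11008190363645554, 0.10858380794525146), 64.2110595703125)
gauge [531.5  39.7] ell [0.4305 0.2998] [0.0203 0.139 ] rect ((0.4294802248477936, 0.30021512508392334), (0.022783134132623672, 0.11440291255712509), 29.6323299407959)
cap [183.  49.] ell [ 0.4194 -0.1349] [0.0402 0.0464] rect ((0.41905510425567627, -0.1350531131029129), (0.04649293050169945, 0.040204212069511414), 85.76226806640625)
corners [[ 0.5896 -0.0933]
 [ 0.6022  0.103 ]
 [ 0.7164 -0.1063]
 [ 0.7279  0.096 ]]
```

View pics/cropw.png

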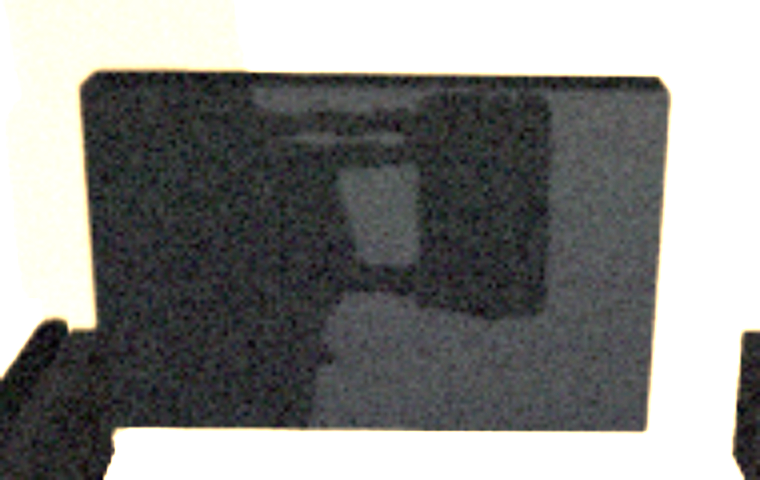

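```bash
python3 -m jog '[{"rot":[0,0,0],"travel":[0,-0.157,0.0305],"jaw":-1},{"rot":[0,0,0],"travel":[0,-0.157,0.0305],"jaw":-1},{"rot":[0,0,0],"travel":[0,-0.157,0.0305],"jaw":-1},{"rot":[0,0,0],"travel":[0,-0.157,0],"jaw":-1},{"rot":[0,0,0],"travel":[0,-0.157,0],"jaw":-1},{"rot":[0,0,0],"travel":[0,-0.157,0],"jaw":-1},{"rot":[0,0,0],"travel":[0,0,0],"jaw":-1},{"rot":[0,0,0],"travel":[0,0,0],"jaw":-1}]'; python3 g.py 0.613 -0.268 0.285 -0.058; python3 - <<'E'
from h import *
im,c,s=snap("wrist","wblack")
E
```

```text
time: 3.15
position: [0.5872, -0.2633, 0.2819]
tool_rot: [0.046, 1.571, -0.044]
ft_force: [0.6, 0.9, -0.1]
grip_width: 1.003
t 3.15 pos [ 0.5872 -0.2633  0.2819] yaw -0.05728040030571402 tilt 0.001268958154539794 q7,5 [-0.0782  0.3176  0.5974  1.395  -0.1779  1.4838  2.0249] w 1.0028320291992214 F [ 0.551   0.8905 -0.0777]
travel [-0.0104 -0.0106  0.0868]
rot 0.008
```

View pics/wblack.png

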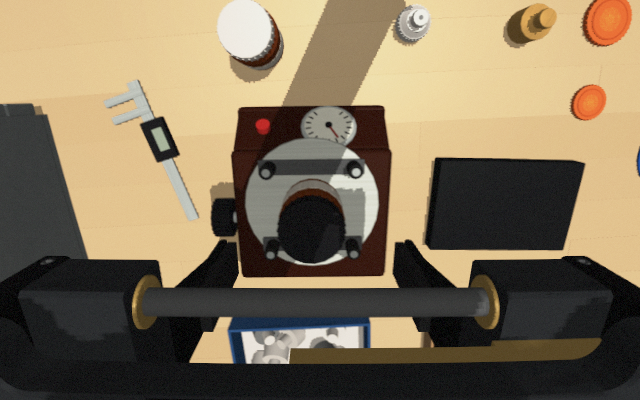

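```bash
cat > m6.py <<'E'
from h import *
im=np.load("pics/wblack.npy"); H=hsv(im); sat=H[:,:,1]; mx=im.max(2); mn=im.min(2)
s=ctrl.get_state(); c=cam("wrist",s)
def ell(m,z,box,nm):
    u0,v0,u1,v1=box; k=np.zeros(m.shape,np.uint8); k[v0:v1,u0:u1]=m[v0:v1,u0:u1]*255
    cs,_=cv2.findContours(k,cv2.RETR_EXTERNAL,cv2.CHAIN_APPROX_NONE)
    k=max(cs,key=cv2.contourArea); Q=cast(c,k.reshape(-1,2),z)[:,:2].astype(np.float32)
    e=cv2.fitEllipse(Q); print(nm,k.reshape(-1,2).mean(0).round(1),"ell",np.round(e[0],4),np.round(e[1],4),"rect",cv2.minAreaRect(Q)); return k
P=cast(c,[(267,171),(355,171),(271,254),(353,254)],0.135); print("pegs",P[:,:2].tolist(),P.mean(0))
ell(mx<50,0.183,(275,193,346,245),"blacklid")
ell((mn>150)&(sat<60),0.098,(200,0,300,70),"whitelid")
g=cv2.convertScaleAbs(cv2.resize(im[130:290,220:400],None,fx=4,fy=4),alpha=1.5); cv2.imwrite("pics/cropb.png",g)
E
python3 m6.py
```

```text
pegs [[0.5666931556875193, -0.30738579710421815], [0.5713811446043968, -0.22184512223374875], [0.6557579838020375, -0.3120214207910121], [0.6605204550780945, -0.2254791888413275]] [ 0.6136 -0.2667  0.135 ]
blacklid [310.6 224.3] ell [ 0.6051 -0.2664] [0.049  0.0647] rect ((0.6015051007270813, -0.2669532895088196), (0.06184251233935356, 0.04590990021824837), 86.8559341430664)
whitelid [244.2  28.7] ell [ 0.4325 -0.3224] [0.0519 0.0532] rect ((0.43287310004234314, -0.3222332000732422), (0.054449412971735, 0.05078468099236488), 86.31082153320312)
```

View pics/cropb.png

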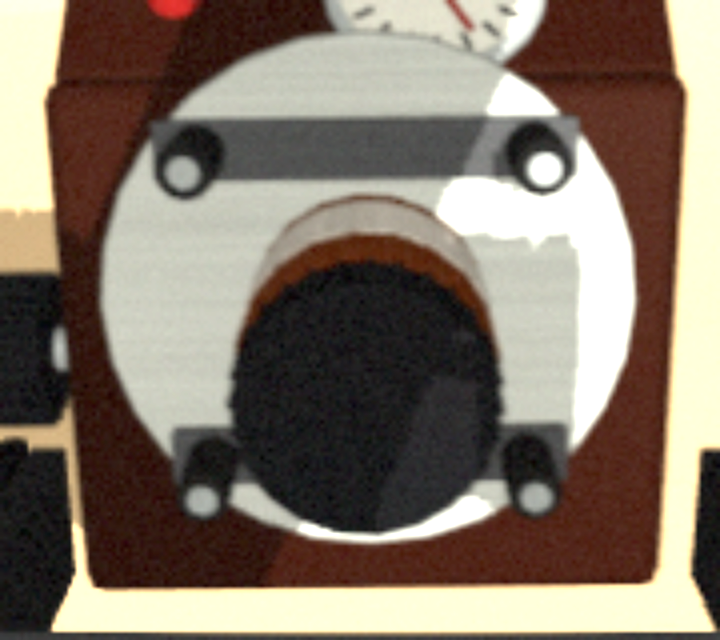

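```bash
python3 - <<'E'
from h import *
c=cam("wrist",ctrl.get_state())
f=lambda u,z: cast(c,np.array(u,float)/4+[220,130]-0.375,z)[:,:2]
P=f([(185,172),(545,168),(203,500),(537,495)],0.135);print(P.mean(0), np.arctan2(P[2,1]-P[0,1]+P[3,1]-P[1,1],P[2,0]-P[0,0]+P[3,0]-P[1,0]))
print("lid",f([(367,396),(234,396),(500,396),(367,262),(367,530)],0.183))
E
python3 g.py 0.614 -0.268 0.153 -0.058
```

```text
[ 0.6141 -0.2667] -0.043440540613534195
lid [[ 0.6099 -0.2662]
 [ 0.6083 -0.295 ]
 [ 0.6115 -0.2373]
 [ 0.5796 -0.2644]
 [ 0.6423 -0.268 ]]
t 3.2 pos [ 0.5879 -0.2615  0.2819] yaw -0.05434723362800283 tilt 0.001992212262944922 q7,5 [-0.0798  0.3172  0.596   1.3952 -0.1782  1.4839  2.025 ] w 1.001604915527302 F [ 0.3658  1.0403 -1.121 ]
travel [ 0.4296 -0.0177  0.0884]
rot 0.042
```

```bash
python3 -m jog '[{"rot":[0,0,0],"travel":[0,-0.016,0.08],"jaw":-1},{"rot":[0,0,0],"travel":[0.1,0,0],"jaw":-1},{"rot":[0,0,0],"travel":[0.1,0,0],"jaw":-1},{"rot":[0,0,0],"travel":[0.1,0,0],"jaw":-1},{"rot":[0,0,0],"travel":[0.08,0,0],"jaw":-1},{"rot":[0,0,0],"travel":[0.05,0,0],"jaw":-1},{"rot":[0,0,0],"travel":[0,0,0],"jaw":-1}]'; python3 g.py 0.612 -0.267 0.153 -0.058
```

```text
time: 3.9
position: [0.6104, -0.2668, 0.151]
tool_rot: [0.044, 1.574, -0.04]
ft_force: [-0.7, 0.9, -0.1]
grip_width: 1.003
t 3.9 pos [ 0.6104 -0.2668  0.151 ] yaw -0.05346698814434733 tilt 0.004550021717531993 q7,5 [-0.0547  0.4373  0.569   1.5131 -0.2422  1.2665  2.0627] w 1.0029944546193101 F [-0.7164  0.8718 -0.0829]
travel [-0.0065 -0.0004  0.0054]
rot 0.052
```

Close with 20 N.

```bash
python3 -m jog '[{"rot":[0,0,0],"travel":[0,0,0],"jaw":0.5},{"rot":[0,0,0],"travel":[0,0,0],"jaw":1},{"rot":[0,0,0],"travel":[0,0,0],"jaw":1},{"rot":[0,0,0],"travel":[0,0,0],"jaw":1},{"rot":[0,0,0],"travel":[0,0,0],"jaw":1},{"rot":[0,0,0],"travel":[0,0,0],"jaw":1}]' 25; python3 -m jog '[{"rot":[0,0,0],"travel":[-0.03,0,0],"jaw":1},{"rot":[0,0,0],"travel":[-0.1,0,0],"jaw":1},{"rot":[0,0,0],"travel":[-0.1,0,0],"jaw":1},{"rot":[0,0,0],"travel":[-0.15,0,0],"jaw":1},{"rot":[0,0,0],"travel":[-0.02,0,0],"jaw":1},{"rot":[0,0,0],"travel":[0,0,0],"jaw":1}]';python3 g.py 0.595 0.2545 0.255
```

```text
time: 4.5
position: [0.6112, -0.2703, 0.1547]
tool_rot: [0.045, 1.569, -0.045]
ft_force: [-0.3, 1.0, 4.6]
grip_width: 0.7
time: 5.1
position: [0.611, -0.271, 0.2753]
tool_rot: [0.044, 1.568, -0.046]
ft_force: [-0.2, -0.5, -1.5]
grip_width: 0.686
t 5.1 pos [ 0.611  -0.271   0.2753] yaw -0.0575455470749779 tilt 0.003026706281812679 q7,5 [-0.0569  0.3757  0.5953  1.3407 -0.2083  1.4841  2.0362] w 0.685877804343354 F [-0.215  -0.5279 -1.4505]
travel [ 0.0653  1.7458 -0.1543]
```

```bash
python3 -m jog '[{"rot":[0,0,0],"travel":[0,0.08,-0.01],"jaw":1},{"rot":[0,0,0],"travel":[0,0.14,-0.014],"jaw":1},{"rot":[0,0,0],"travel":[0,0.14,-0.014],"jaw":1},{"rot":[0,0,0],"travel":[0,0.14,-0.014],"jaw":1},{"rot":[0,0,0],"travel":[0,0.14,-0.014],"jaw":1},{"rot":[0,0,0],"travel":[0,0.14,-0.014],"jaw":1},{"rot":[0,0,0],"travel":[0,0.14,-0.014],"jaw":1},{"rot":[0,0,0],"travel":[0,0.14,-0.014],"jaw":1}]'; python3 -m jog '[{"rot":[0,0,0],"travel":[0,0.14,-0.014],"jaw":1},{"rot":[0,0,0],"travel":[0,0.14,-0.014],"jaw":1},{"rot":[0,0,0],"travel":[0,0.14,-0.01],"jaw":1},{"rot":[0,0,0],"travel":[0,0.14,-0.01],"jaw":1},{"rot":[0,0,0],"travel":[0,0.1,0],"jaw":1},{"rot":[0,0,0],"travel":[0,0.02,0],"jaw":1},{"rot":[0,0,0],"travel":[0,0,0],"jaw":1}]'; python3 g.py 0.5955 0.2545 0.255 -0.058; python3 - <<'E'
from h import *
im,c,s=snap("wrist","wmat")
E
```

```text
time: 5.9
position: [0.5949, 0.0508, 0.2711]
tool_rot: [0.044, 1.574, -0.045]
ft_force: [1.5, -0.2, -1.5]
grip_width: 0.682
time: 6.6
position: [0.5924, 0.2547, 0.2709]
tool_rot: [0.041, 1.574, -0.045]
ft_force: [-0.6, -0.8, -2.0]
grip_width: 0.687
t 6.6 pos [0.5924 0.2547 0.2709] yaw -0.05433656709431685 tilt 0.004320640683068295 q7,5 [-0.6999  0.3002  0.3242  1.3988 -0.0942  1.4622  1.1379] w 0.6867932097366316 F [-0.581  -0.8109 -1.9704]
travel [0.0529 0.0002 0.0107]
rot 0.042
```

View pics/wmat.png

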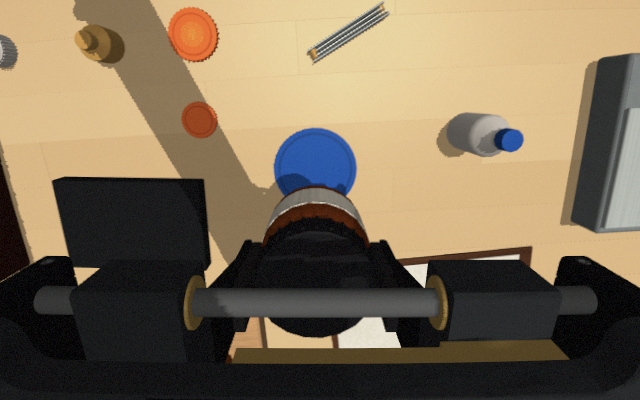

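```bash
python3 -m jog '[{"rot":[0,0,0],"travel":[0.1,0,0.01],"jaw":1},{"rot":[0,0,0],"travel":[0.13,0,0],"jaw":1},{"rot":[0,0,0],"travel":[0.13,0,0],"jaw":1},{"rot":[0,0,0],"travel":[0.13,0,0],"jaw":1},{"rot":[0,0,0],"travel":[0.1,0,0],"jaw":1},{"rot":[0,0,0],"travel":[0.06,0,0],"jaw":1},{"rot":[0,0,0],"travel":[0,0,0],"jaw":1}]'; python3 g.py 0.5955 0.2542 0.053 -0.058
```

```text
time: 7.35
position: [0.5945, 0.2494, 0.0749]
tool_rot: [0.044, 1.576, -0.051]
ft_force: [-0.1, -0.4, -2.0]
grip_width: 0.682
t 7.35 pos [0.5945 0.2494 0.0749] yaw -0.06046807812060952 tilt 0.00756755707850826 q7,5 [-0.6789  0.4284  0.3041  1.6348 -0.1376  1.1071  1.1723] w 0.6824390403705637 F [-0.1435 -0.3769 -1.9503]
travel [0.0727 0.0165 0.0027]
rot -0.028
```

```bash
python3 -m jog '[{"rot":[0,0,0],"travel":[0.02,0.012,0],"jaw":1},{"rot":[0,0,0],"travel":[0.02,0,0],"jaw":1},{"rot":[0,0,0],"travel":[0.015,0,0],"jaw":1},{"rot":[0,0,0],"travel":[0.01,0,0],"jaw":1},{"rot":[0,0,0],"travel":[0,0,0],"jaw":1}]'; python3 g.py 0.5955 0.2542 0.053 -0.058
```

```text
time: 7.85
position: [0.5967, 0.2569, 0.0589]
tool_rot: [0.045, 1.571, -0.045]
ft_force: [-0.0, -0.1, -0.9]
grip_width: 0.683
t 7.85 pos [0.5967 0.2569 0.0589] yaw -0.05709192461059067 tilt 0.0002440084593502687 q7,5 [-0.6811  0.4491  0.2977  1.6406 -0.1453  1.074   1.1719] w 0.6826899347593254 F [-0.03   -0.075  -0.9379]
travel [ 0.0198 -0.0092 -0.0036]
rot 0.01
```

```bash
python3 -m jog '[{"rot":[0,0,0],"travel":[0.008,0,0],"jaw":1},{"rot":[0,0,0],"travel":[0,0,0],"jaw":1}]'; python3 -m jog '[{"rot":[0,0,0],"travel":[0.006,0,0],"jaw":1},{"rot":[0,0,0],"travel":[0,0,0],"jaw":1}]'
```

```text
time: 8.05
position: [0.5969, 0.257, 0.0566]
tool_rot: [0.045, 1.57, -0.045]
ft_force: [0.0, -0.5, -1.6]
grip_width: 0.685
time: 8.25
position: [0.5968, 0.257, 0.0547]
tool_rot: [0.045, 1.57, -0.045]
ft_force: [-0.1, -0.3, -1.1]
grip_width: 0.682
```

```bash
python3 -m jog '[{"rot":[0,0,0],"travel":[0.007,0,0],"jaw":1},{"rot":[0,0,0],"travel":[0,0,0],"jaw":1}]'; python3 -m jog '[{"rot":[0,0,0],"travel":[0.006,0,0],"jaw":1},{"rot":[0,0,0],"travel":[0,0,0],"jaw":1}]'; python3 - <<'E'
from h import *
im,c,s=snap("scene","s1",(320,150,480,270),4)
print(s["position"],s["ft_force"])
E
```

```text
time: 8.45
position: [0.5971, 0.2571, 0.0544]
tool_rot: [0.045, 1.57, -0.044]
ft_force: [-3.2, -1.1, 5.3]
grip_width: 0.683
time: 8.65
position: [0.5972, 0.2571, 0.0543]
tool_rot: [0.046, 1.57, -0.044]
ft_force: [-6.4, -2.1, 15.7]
grip_width: 0.686
[0.5972 0.2571 0.0543] [-6.4287 -2.0651 15.674 ]
```

View pics/s1.png

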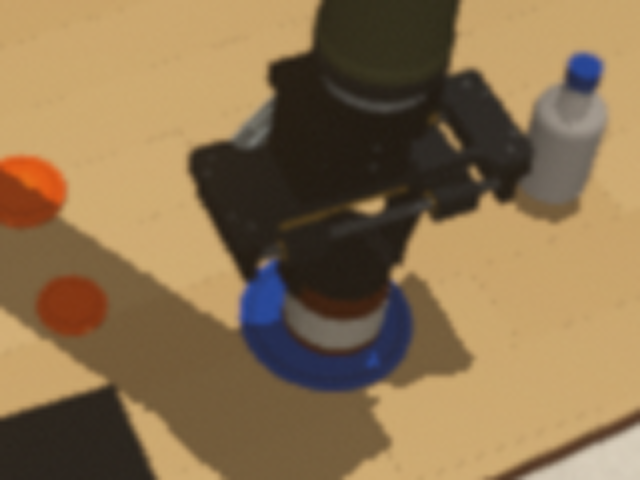

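```bash
python3 -m jog '[{"rot":[0,0,0],"travel":[-0.009,0,0],"jaw":1},{"rot":[0,0,0],"travel":[0,0,0],"jaw":1}]'; python3 -m jog '[{"rot":[0,0,0],"travel":[0,0,0],"jaw":-1},{"rot":[0,0,0],"travel":[0,0,0],"jaw":-1},{"rot":[0,0,0],"travel":[0,0,0],"jaw":-1},{"rot":[0,0,0],"travel":[0,0,0],"jaw":-1}]' ; python3 -m jog '[{"rot":[0,0,0],"travel":[-0.05,0,0],"jaw":-1},{"rot":[0,0,0],"travel":[-0.1,0,0],"jaw":-1},{"rot":[0,0,0],"travel":[-0.15,0,0],"jaw":-1},{"rot":[0,0,0],"travel":[-0.15,0,0],"jaw":-1},{"rot":[0,0,0],"travel":[-0.15,0,0],"jaw":-1},{"rot":[0,0,0],"travel":[0,0,0],"jaw":-1}]'; python3 g.py 0.5 -0.1 0.235; python3 - <<'E'
from h import *
im,c,s=snap("wrist","w3")
E
```

```text
time: 8.9
position: [0.5973, 0.2572, 0.0543]
tool_rot: [0.046, 1.569, -0.044]
ft_force: [-1.1, -0.8, 9.0]
grip_width: 0.682
time: 9.3
position: [0.5967, 0.2569, 0.0532]
tool_rot: [0.045, 1.571, -0.045]
ft_force: [-0.3, -0.4, -0.2]
grip_width: 0.949
time: 9.9
position: [0.6006, 0.2581, 0.2432]
tool_rot: [0.051, 1.558, -0.04]
ft_force: [1.2, -0.1, 0.2]
grip_width: 1.002
t 9.9 pos [0.6006 0.2581 0.2432] yaw -0.05756145180367544 tilt 0.014524680761040505 q7,5 [-0.6993  0.3135  0.3241  1.4372 -0.1012  1.3926  1.1398] w 1.002240432833301 F [ 1.1542 -0.0729  0.2472]
travel [ 0.0152 -1.2111 -0.2665]
```

View pics/w3.png

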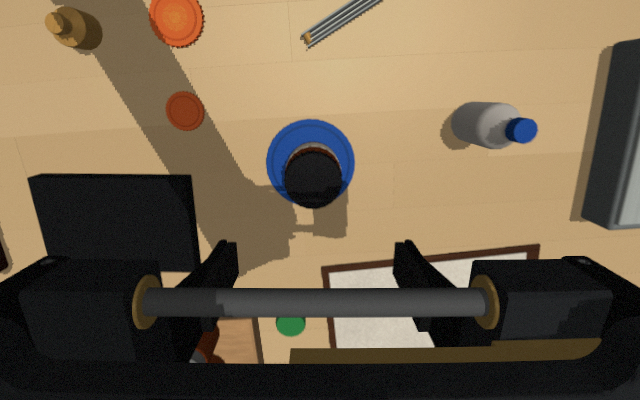

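```bash
python3 - <<'E'
from h import *
im=np.load("pics/w3.npy"); c=cam("wrist",ctrl.get_state()); H=hsv(im)
for nm,m,z,b in [("mat",(H[:,:,0]>105)&(H[:,:,0]<125)&(H[:,:,1]>150),.003,(255,110,365,210)),("lid",im.max(2)<40,.081,(275,140,350,215))]:
    u0,v0,u1,v1=b; k=np.zeros(m.shape,np.uint8); k[v0:v1,u0:u1]=m[v0:v1,u0:u1]*255
    cs,_=cv2.findContours(k,cv2.RETR_EXTERNAL,cv2.CHAIN_APPROX_NONE); q=cv2.convexHull(max(cs,key=cv2.contourArea)).reshape(-1,2)
    if nm=="mat": q=q[q[:,1]<190]
    Q=cast(c,q,z)[:,:2].astype(np.float32); print(nm,cv2.fitEllipse(Q),cv2.minEnclosingCircle(Q))
E
```

```text
mat ((0.5920000076293945, 0.2521287500858307), (0.10787767916917801, 0.1084691733121872), 12.588661193847656) ((0.5918760299682617, 0.2521814703941345), 0.05445804446935654)
lid ((0.5932015180587769, 0.2556506395339966), (0.0583319254219532, 0.06049388274550438), 91.40019226074219) ((0.5930931568145752, 0.2551848590373993), 0.030315717682242393)
```

```bash
python3 -m jog '[{"rot":[0,0,0],"travel":[0,-0.151,-0.034],"jaw":-1},{"rot":[0,0,0],"travel":[0,-0.151,-0.034],"jaw":-1},{"rot":[0,0,0],"travel":[0,-0.151,-0.034],"jaw":-1},{"rot":[0,0,0],"travel":[0,-0.151,-0.034],"jaw":-1},{"rot":[0,0,0],"travel":[0,-0.151,-0.034],"jaw":-1},{"rot":[0,0,0],"travel":[0,-0.151,-0.034],"jaw":-1},{"rot":[0,0,0],"travel":[0,-0.151,-0.034],"jaw":-1},{"rot":[0,0,0],"travel":[0,-0.151,-0.034],"jaw":-1}]'; python3 -m jog '[{"rot":[0,0,0],"travel":[0,-0.151,-0.034],"jaw":-1},{"rot":[0,0,0],"travel":[0,-0.151,-0.034],"jaw":-1},{"rot":[0,0,0],"travel":[0,-0.151,-0.034],"jaw":-1},{"rot":[0,0,0],"travel":[0,-0.151,-0.034],"jaw":-1},{"rot":[0,0,0],"travel":[0,-0.151,-0.034],"jaw":-1},{"rot":[0,0,0],"travel":[0,0,0],"jaw":-1},{"rot":[0,0,0],"travel":[0,0,0],"jaw":-1}]'; python3 g.py 0.432 -0.3235 0.073 -0.055;python3 - <<'E'
from h import *
im,c,s=snap("wrist","w4")
E
```

```text
time: 10.75
position: [0.4932, -0.1018, 0.2331]
tool_rot: [0.045, 1.571, -0.044]
ft_force: [0.6, -0.7, 0.6]
grip_width: 1.007
time: 11.45
position: [0.4297, -0.3241, 0.233]
tool_rot: [0.048, 1.572, -0.047]
ft_force: [0.0, 0.9, 0.4]
grip_width: 1.005
t 11.45 pos [ 0.4297 -0.3241  0.233 ] yaw -0.06052690967936757 tilt 0.0015614210735740695 q7,5 [-0.1528  0.0844  0.7997  1.7376 -0.0618  1.3471  2.1692] w 1.004524592737647 F [0.0301 0.9475 0.4104]
travel [0.5333 0.0021 0.0084]
rot -0.063
```

View pics/w4.png

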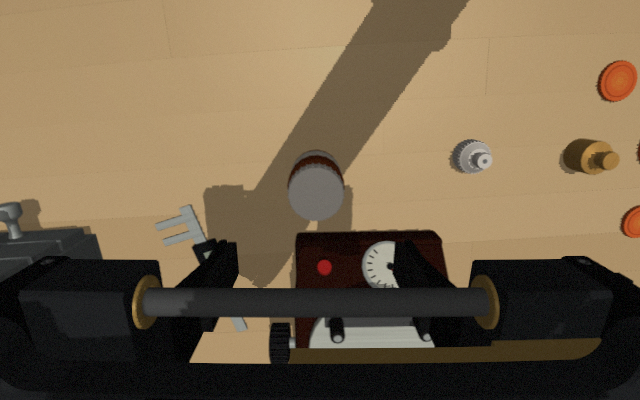

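```bash
python3 -m jog '[{"rot":[0,0,0],"travel":[0.13,0,0.008],"jaw":-1},{"rot":[0,0,0],"travel":[0.13,0,0],"jaw":-1},{"rot":[0,0,0],"travel":[0.12,0,0],"jaw":-1},{"rot":[0,0,0],"travel":[0.09,0,0],"jaw":-1},{"rot":[0,0,0],"travel":[0.06,0,0],"jaw":-1},{"rot":[0,0,0],"travel":[0,0,0],"jaw":-1},{"rot":[0,0,0],"travel":[0,0,0],"jaw":-1}]'; python3 g.py 0.432 -0.3235 0.071 -0.055
```

```text
time: 12.2
position: [0.434, -0.3222, 0.0747]
tool_rot: [0.044, 1.571, -0.043]
ft_force: [0.4, -0.6, -0.2]
grip_width: 1.0
t 12.2 pos [ 0.434  -0.3222  0.0747] yaw -0.05489289719214245 tilt 0.0007005011998191765 q7,5 [-0.0912  0.2669  0.7738  1.9176 -0.2155  1.0418  2.2906] w 1.0001520644152035 F [ 0.3669 -0.6024 -0.1542]
travel [ 0.0125 -0.0046 -0.0063]
rot 0.001
```

```bash
python3 -m jog '[{"rot":[0,0,0],"travel":[0.01,0,-0.004],"jaw":-1},{"rot":[0,0,0],"travel":[0,0,0],"jaw":0.5},{"rot":[0,0,0],"travel":[0,0,0],"jaw":1},{"rot":[0,0,0],"travel":[0,0,0],"jaw":1},{"rot":[0,0,0],"travel":[0,0,0],"jaw":1},{"rot":[0,0,0],"travel":[0,0,0],"jaw":1},{"rot":[0,0,0],"travel":[0,0,0],"jaw":1}]' 25; python3 -m jog '[{"rot":[0,0,0],"travel":[-0.03,0,0],"jaw":1},{"rot":[0,0,0],"travel":[-0.1,0,0],"jaw":1},{"rot":[0,0,0],"travel":[-0.13,0,0],"jaw":1},{"rot":[0,0,0],"travel":[-0.15,0,0],"jaw":1},{"rot":[0,0,0],"travel":[-0.12,0,0],"jaw":1},{"rot":[0,0,0],"travel":[0,0,0],"jaw":1}]';python3 g.py 0.6137 -0.268 0.225 -0.054
```

```text
time: 12.9
position: [0.4322, -0.3237, 0.0718]
tool_rot: [0.045, 1.57, -0.045]
ft_force: [0.3, 0.1, 0.2]
grip_width: 0.613
time: 13.5
position: [0.4343, -0.3256, 0.2364]
tool_rot: [0.043, 1.561, -0.048]
ft_force: [-0.8, -0.2, -1.3]
grip_width: 0.608
t 13.5 pos [ 0.4343 -0.3256  0.2364] yaw -0.057516891060572936 tilt 0.009712892033978994 q7,5 [-0.1638  0.0844  0.8107  1.7315 -0.0655  1.3429  2.1725] w 0.6083931934091652 F [-0.8453 -0.1864 -1.3023]
travel [0.0426 0.226  0.5854]
rot -0.04
```

```bash
python3 -m jog '[{"rot":[0,0,0],"travel":[0,0.03,0.08],"jaw":1},{"rot":[0,0,0],"travel":[0,0.045,0.12],"jaw":1},{"rot":[0,0,0],"travel":[0,0.045,0.12],"jaw":1},{"rot":[0,0,0],"travel":[0,0.045,0.12],"jaw":1},{"rot":[0,0,0],"travel":[0,0.04,0.1],"jaw":1},{"rot":[0,0,0],"travel":[0,0.021,0.045],"jaw":1},{"rot":[0,0,0],"travel":[0,0,0],"jaw":1},{"rot":[0,0,0],"travel":[0,0,0],"jaw":1}]'; python3 g.py 0.6137 -0.2675 0.18 -0.054;python3 - <<'E'
from h import *
im,c,s=snap("wrist","w5")
E
```

```text
time: 14.3
position: [0.6093, -0.2671, 0.2302]
tool_rot: [0.046, 1.573, -0.047]
ft_force: [0.6, -0.1, -1.3]
grip_width: 0.612
t 14.3 pos [ 0.6093 -0.2671  0.2302] yaw -0.058906058272617766 tilt 0.0023099999975807646 q7,5 [-0.164   0.4155  0.7323  1.4195 -0.2752  1.4129  2.0811] w 0.6115691043060622 F [ 0.594  -0.0544 -1.3315]
travel [ 0.1672 -0.0004  0.015 ]
rot -0.056
```

View pics/w5.png

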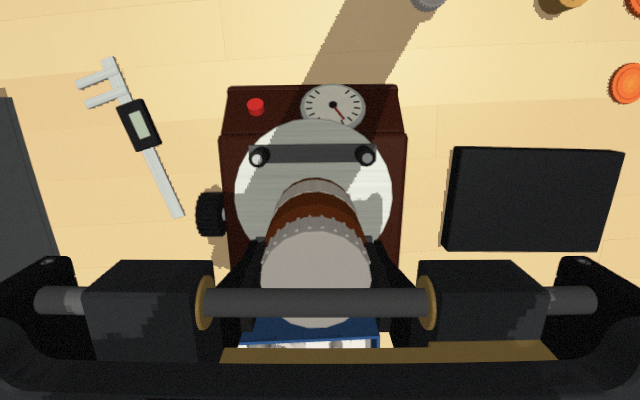

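```bash
python3 - <<'E'
from h import *
c=cam("wrist",ctrl.get_state())
im=np.load("pics/w5.npy")
cv2.imwrite("pics/cropw5.png",cv2.convertScaleAbs(cv2.resize(im[110:330,220:410],None,fx=2.7,fy=2.7,interpolation=cv2.INTER_CUBIC),alpha=1.4))
P=cast(c,[(257.5,159),(367,158)],0.135); print(P,P.mean(0))
print(proj(c,[[0.6093,-.2671,.18],[0.6093,-.2671,.13]]))
E
```

```text
[[ 0.567  -0.3119  0.135 ]
 [ 0.5714 -0.2241  0.135 ]] [ 0.5692 -0.268   0.135 ]
[[316.4275 225.4588]
 [316.2685 204.006 ]]
```

View pics/cropw5.png

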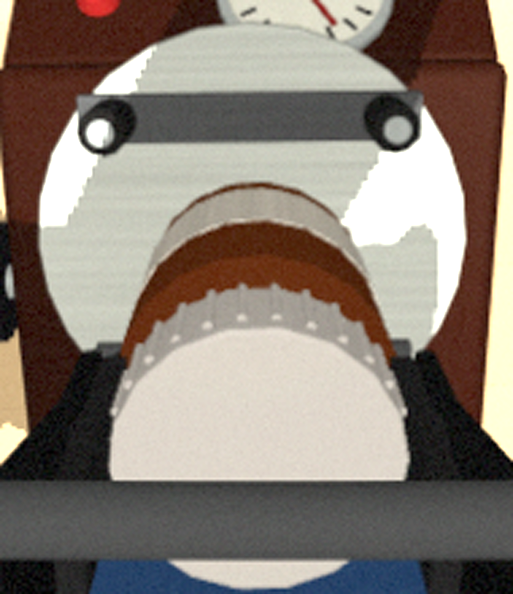

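```bash
python3 -m jog '[{"rot":[0,0,0],"travel":[0.02,-0.006,0.014],"jaw":1},{"rot":[0,0,0],"travel":[0.06,0,0],"jaw":1},{"rot":[0,0,0],"travel":[0.05,0,0],"jaw":1},{"rot":[0,0,0],"travel":[0.02,0,0],"jaw":1},{"rot":[0,0,0],"travel":[0,0,0],"jaw":1},{"rot":[0,0,0],"travel":[0,0,0],"jaw":1}]'; python3 g.py 0.6137 -0.269 0.177 -0.054
```

```text
time: 14.95
position: [0.6153, -0.2681, 0.186]
tool_rot: [0.045, 1.57, -0.045]
ft_force: [-0.3, -0.0, -1.6]
grip_width: 0.615
t 14.95 pos [ 0.6153 -0.2681  0.186 ] yaw -0.05737312744559785 tilt 0.0005185091177106162 q7,5 [-0.1549  0.4506  0.7184  1.4659 -0.2992  1.3364  2.0967] w 0.6147894259710366 F [-0.293  -0.0473 -1.6001]
travel [ 0.0301 -0.0033 -0.0051]
rot -0.039
```

```bash
python3 -m jog '[{"rot":[0,0,0],"travel":[0.012,-0.002,-0.004],"jaw":1},{"rot":[0,0,0],"travel":[0.008,0,0],"jaw":1},{"rot":[0,0,0],"travel":[0,0,0],"jaw":1}]'; python3 -m jog '[{"rot":[0,0,0],"travel":[0.006,0,0],"jaw":1},{"rot":[0,0,0],"travel":[0,0,0],"jaw":1}]';python3 -m jog '[{"rot":[0,0,0],"travel":[0.006,0,0],"jaw":1},{"rot":[0,0,0],"travel":[0,0,0],"jaw":1}]'
```

```text
time: 15.25
position: [0.6139, -0.2683, 0.1795]
tool_rot: [0.045, 1.571, -0.045]
ft_force: [0.3, 0.4, -1.6]
grip_width: 0.615
time: 15.45
position: [0.614, -0.2683, 0.1777]
tool_rot: [0.045, 1.57, -0.045]
ft_force: [-0.5, -0.4, -1.0]
grip_width: 0.615
time: 15.65
position: [0.6143, -0.2685, 0.1768]
tool_rot: [0.045, 1.569, -0.045]
ft_force: [-0.4, 0.7, 3.0]
grip_width: 0.611
```

```bash
python3 -m jog '[{"rot":[0,0,0],"travel":[0,0,0],"jaw":-1},{"rot":[0,0,0],"travel":[0,0,0],"jaw":-1},{"rot":[0,0,0],"travel":[0,0,0],"jaw":-1},{"rot":[0,0,0],"travel":[0,0,0],"jaw":-1},{"rot":[0,0,0],"travel":[0,0,0],"jaw":-1}]' ; python3 -m jog '[{"rot":[0,0,0],"travel":[-0.05,0,0],"jaw":-1},{"rot":[0,0,0],"travel":[-0.1,0,0],"jaw":-1},{"rot":[0,0,0],"travel":[-0.13,0,0],"jaw":-1},{"rot":[0,0,0],"travel":[-0.1,0,0],"jaw":-1},{"rot":[0,0,0],"travel":[0,0,0],"jaw":-1},{"rot":[0,0,0],"travel":[0,0,0],"jaw":-1}]'; python3 g.py 0.421 0.116 0.29; python3 - <<'E'
from h import *
im,c,s=snap("wrist","w6")
ctop=snap("top","t6",(400,90,520,210),4)
E
```

```text
time: 16.15
position: [0.614, -0.2683, 0.1759]
tool_rot: [0.045, 1.57, -0.045]
ft_force: [-0.1, 0.3, 0.3]
grip_width: 0.961
time: 16.75
position: [0.6144, -0.2688, 0.2917]
tool_rot: [0.044, 1.568, -0.045]
ft_force: [-0.5, 0.4, -0.9]
grip_width: 1.002
t 16.75 pos [ 0.6144 -0.2688  0.2917] yaw -0.05724450373172213 tilt 0.0025979381817503333 q7,5 [-0.1523  0.4048  0.7416  1.3091 -0.2702  1.5256  2.0729] w 1.0022110278127228 F [-0.4619  0.4317 -0.8637]
travel [ 0.0032  1.2436 -0.7169]
```

View pics/w6.png

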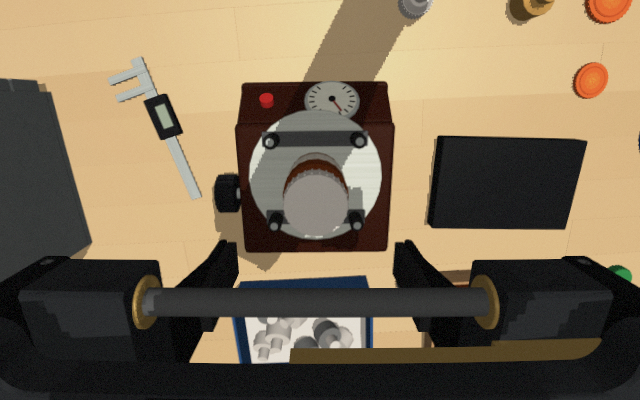

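```bash
python3 - <<'E'
from h import *
c=cam("wrist",ctrl.get_state())
im=np.load("pics/w6.npy")
cv2.imwrite("pics/cropw6.png",cv2.convertScaleAbs(cv2.resize(im[100:250,230:400],None,fx=4,fy=4,interpolation=cv2.INTER_CUBIC),alpha=1.4))
E
```

```text
(no output)
```

View pics/cropw6.png

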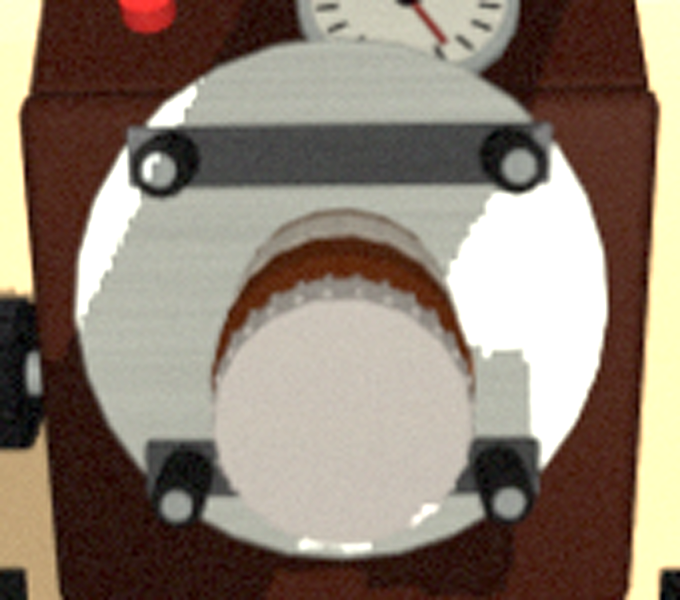

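View pics/t6.png

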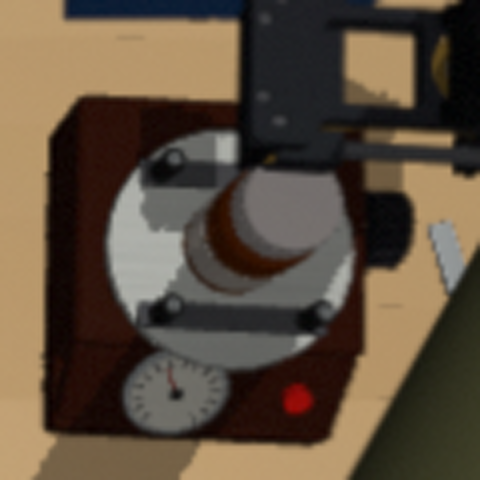

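```bash
python3 - <<'E'
from h import *
c=cam("wrist",ctrl.get_state())
f=lambda u,z: cast(c,np.array(u,float)/4+[230,100]-0.375,z)[:,:2]
P=f([(161,170),(519,162),(178,506),(510,503)],0.135);print(P,P.mean(0)); 
print("lid",f([(345,422),(216,422),(474,422),(345,297),(345,547)],0.203))
E
```

```text
[[ 0.5655 -0.3096]
 [ 0.5685 -0.2227]
 [ 0.6529 -0.3137]
 [ 0.657  -0.2266]] [ 0.611  -0.2681]
lid [[ 0.6104 -0.2675]
 [ 0.6089 -0.2935]
 [ 0.6119 -0.2415]
 [ 0.5847 -0.266 ]
 [ 0.6377 -0.269 ]]
```

```bash
python3 -m jog '[{"rot":[0,0,0],"travel":[0,0.138,-0.0797],"jaw":-1},{"rot":[0,0,0],"travel":[0,0.138,-0.0797],"jaw":-1},{"rot":[0,0,0],"travel":[0,0.138,-0.0797],"jaw":-1},{"rot":[0,0,0],"travel":[0,0.138,-0.0797],"jaw":-1},{"rot":[0,0,0],"travel":[0,0.138,-0.0797],"jaw":-1},{"rot":[0,0,0],"travel":[0,0.138,-0.0797],"jaw":-1},{"rot":[0,0,0],"travel":[0,0.138,-0.0797],"jaw":-1},{"rot":[0,0,0],"travel":[0,0.138,-0.0797],"jaw":-1}]';python3 -m jog '[{"rot":[0,0,0],"travel":[0.03,0.138,-0.0797],"jaw":-1},{"rot":[0,0,0],"travel":[0.12,0,0],"jaw":-1},{"rot":[0,0,0],"travel":[0.12,0,0],"jaw":-1},{"rot":[0,0,0],"travel":[0,0,0],"jaw":-1},{"rot":[0,0,0],"travel":[0,0,0],"jaw":-1}]'; python3 g.py 0.4208 0.116 0.06 -0.055;python3 - <<'E'
from h import *
im,c,s=snap("wrist","w7")
H=hsv(im); m=((H[:,:,0]<15)&(H[:,:,1]>150)&(im.max(2)>70)).astype(np.uint8)
cs,_=cv2.findContours(m,cv2.RETR_EXTERNAL,cv2.CHAIN_APPROX_NONE)
for k in cs:
    if cv2.contourArea(k)>500:
        Q=cast(c,k.reshape(-1,2),0.006)[:,:2].astype(np.float32); print(k.reshape(-1,2).mean(0),cv2.fitEllipse(Q))
E
```

```text
time: 17.65
position: [0.44, 0.0748, 0.2892]
tool_rot: [0.044, 1.571, -0.045]
ft_force: [0.6, 0.8, -0.5]
grip_width: 0.999
time: 18.15
position: [0.42, 0.1156, 0.2089]
tool_rot: [0.044, 1.572, -0.046]
ft_force: [-0.4, -1.0, -0.7]
grip_width: 1.002
t 18.15 pos [0.42   0.1156 0.2089] yaw -0.05737935952343903 tilt 0.001871645192111098 q7,5 [-0.7474 -0.1549  0.3808  1.9784  0.0597  1.3095  1.1271] w 1.002208346988103 F [-0.4255 -1.0239 -0.6869]
travel [0.4964 0.0019 0.0035]
rot -0.027
[313.8163 256.4796] ((0.5216560363769531, 0.10727743804454803), (0.044413674622774124, 0.04591061919927597), 79.77130889892578)
[314.86   178.2267] ((0.4217715859413147, 0.114997997879982), (0.059317346662282944, 0.05939571186900139), 97.34476470947266)
[241.0992 109.7769] ((0.34057703614234924, 0.03839953616261482), (0.044437963515520096, 0.04504018276929855), 5.5984601974487305)
```

View pics/w7.png

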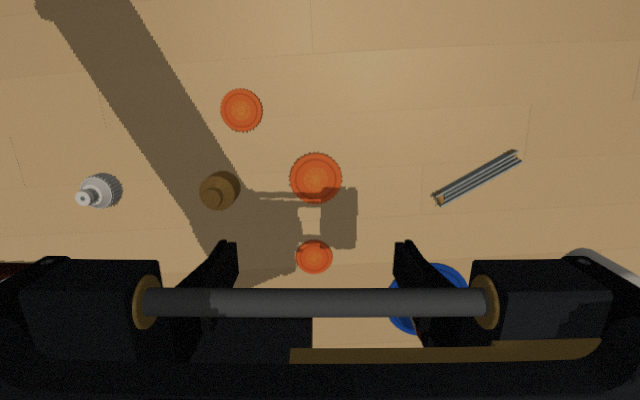

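```bash
python3 -m jog '[{"rot":[0,0,0],"travel":[0.12,0,0.004],"jaw":-1},{"rot":[0,0,0],"travel":[0.15,0,0],"jaw":-1},{"rot":[0,0,0],"travel":[0.14,0,0],"jaw":-1},{"rot":[0,0,0],"travel":[0.1,0,0],"jaw":-1},{"rot":[0,0,0],"travel":[0.08,0,0],"jaw":-1},{"rot":[0,0,0],"travel":[0.04,0,0],"jaw":-1},{"rot":[0,0,0],"travel":[0,0,0],"jaw":-1},{"rot":[0,0,0],"travel":[0,0,0],"jaw":-1}]'; python3 g.py 0.4215 0.1155 0.004 -0.055
```

```text
time: 19.0
position: [0.4232, 0.1163, 0.0215]
tool_rot: [0.046, 1.568, -0.044]
ft_force: [0.1, -1.4, -0.5]
grip_width: 1.001
t 19.0 pos [0.4232 0.1163 0.0215] yaw -0.05732419143698794 tilt 0.0025018756280331257 q7,5 [-0.7327  0.0819  0.419   2.1845 -0.0435  0.8802  1.2262] w 1.0009105128980678 F [ 0.129  -1.4308 -0.4622]
travel [ 0.0584 -0.0032 -0.0056]
rot -0.027
```

```bash
python3 -m jog '[{"rot":[0,0,0],"travel":[0.03,-0.002,-0.005],"jaw":-1},{"rot":[0,0,0],"travel":[0.02,0,0],"jaw":-1},{"rot":[0,0,0],"travel":[0.008,0,0],"jaw":-1},{"rot":[0,0,0],"travel":[0,0,0],"jaw":-1}]'; python3 -m jog '[{"rot":[0,0,0],"travel":[0.006,0,0],"jaw":-1},{"rot":[0,0,0],"travel":[0,0,0],"jaw":-1}]'
```

```text
time: 19.4
position: [0.4198, 0.1152, 0.0024]
tool_rot: [0.045, 1.571, -0.045]
ft_force: [-0.2, -0.3, 0.1]
grip_width: 1.0
time: 19.6
position: [0.4202, 0.1153, 0.0008]
tool_rot: [0.045, 1.57, -0.045]
ft_force: [-0.3, -0.1, -0.3]
grip_width: 1.001
```

```bash
python3 -m jog '[{"rot":[0,0,0],"travel":[-0.003,0,0.003],"jaw":0},{"rot":[0,0,0],"travel":[0,0,0],"jaw":1},{"rot":[0,0,0],"travel":[0,0,0],"jaw":1},{"rot":[0,0,0],"travel":[0,0,0],"jaw":1},{"rot":[0,0,0],"travel":[0,0,0],"jaw":1},{"rot":[0,0,0],"travel":[0,0,0],"jaw":1}]' 15; python3 -m jog '[{"rot":[0,0,0],"travel":[-0.03,0,0],"jaw":1},{"rot":[0,0,0],"travel":[-0.08,0,0],"jaw":1},{"rot":[0,0,0],"travel":[-0.14,0,0],"jaw":1},{"rot":[0,0,0],"travel":[0,0,0],"jaw":1},{"rot":[0,0,0],"travel":[0,0,0],"jaw":1}]'; python3 - <<'E'
from h import *
im,c,s=snap("wrist","w8"); print(s["position"])
snap("scene","s8",(250,120,420,240),4)
E
```

```text
time: 20.2
position: [0.4211, 0.1153, 0.0018]
tool_rot: [0.045, 1.57, -0.045]
ft_force: [-0.5, 0.1, 0.7]
grip_width: 0.683
time: 20.7
position: [0.4219, 0.1157, 0.078]
tool_rot: [0.046, 1.568, -0.043]
ft_force: [0.3, 0.8, -0.1]
grip_width: 0.681
[0.4219 0.1157 0.078 ]
```

View pics/w8.png

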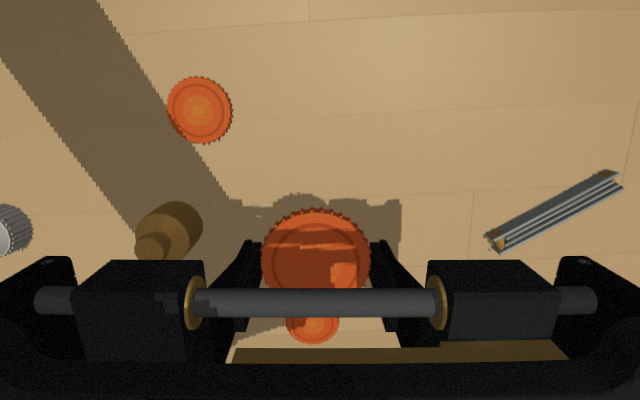

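View pics/s8.png

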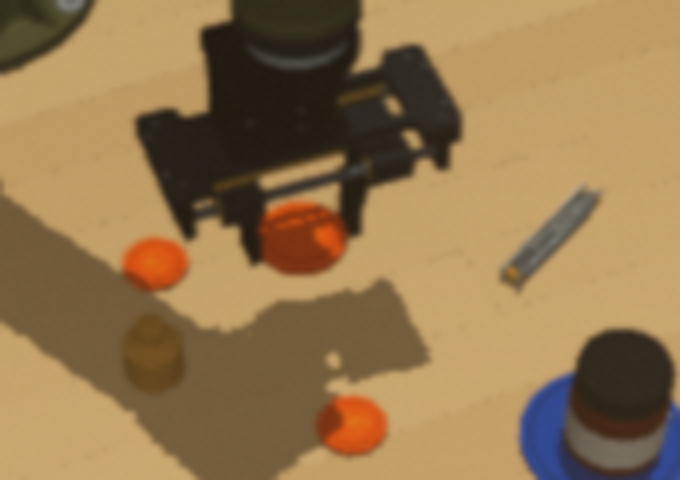

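```bash
python3 -m jog '[{"rot":[0,0,0],"travel":[-0.1,0,0],"jaw":1},{"rot":[0,0,0],"travel":[-0.14,0,0],"jaw":1},{"rot":[0,0,0],"travel":[-0.14,0,0],"jaw":1},{"rot":[0,0,0],"travel":[-0.14,0,0],"jaw":1},{"rot":[0,0,0],"travel":[-0.1,0,0],"jaw":1},{"rot":[0,0,0],"travel":[0,-0.07,0.04],"jaw":1},{"rot":[0,0,0],"travel":[0,-0.12,0.07],"jaw":1},{"rot":[0,0,0],"travel":[0,-0.13,0.075],"jaw":1}]'; python3 g.py 0.613 -0.2685 0.26 -0.055
```

```text
time: 21.6
position: [0.4707, 0.016, 0.2617]
tool_rot: [0.042, 1.572, -0.043]
ft_force: [0.7, 0.1, -0.8]
grip_width: 0.68
t 21.6 pos [0.4707 0.016  0.2617] yaw -0.05407597758656201 tilt 0.0017122925497011848 q7,5 [-0.6739 -0.1123  0.5438  1.8306  0.059   1.4092  1.3742] w 0.6804885679511085 F [ 0.6679  0.1196 -0.7777]
travel [ 0.0051 -0.9213  0.5248]
rot 0.011
```

```bash
python3 -m jog '[{"rot":[0,0,0],"travel":[0,-0.132,0.075],"jaw":1},{"rot":[0,0,0],"travel":[0,-0.132,0.075],"jaw":1},{"rot":[0,0,0],"travel":[0,-0.132,0.075],"jaw":1},{"rot":[0,0,0],"travel":[0,-0.132,0.075],"jaw":1},{"rot":[0,0,0],"travel":[0,-0.132,0.075],"jaw":1},{"rot":[0,0,0],"travel":[0,-0.12,0.07],"jaw":1},{"rot":[0,0,0],"travel":[0,-0.07,0.04],"jaw":1},{"rot":[0,0,0],"travel":[0,0,0],"jaw":1}]'; python3 -m jog '[{"rot":[0,0,0],"travel":[0,0,0],"jaw":1}]'; python3 g.py 0.613 -0.2685 0.22 -0.055;python3 - <<'E'
from h import *
im,c,s=snap("wrist","w9"); print(s["position"])
snap("scene","s9",(110,190,260,310),4)
E
```

```text
time: 22.4
position: [0.6006, -0.2509, 0.26]
tool_rot: [0.047, 1.575, -0.052]
ft_force: [-0.1, 0.0, -0.9]
grip_width: 0.678
time: 22.5
position: [0.6009, -0.2466, 0.2608]
tool_rot: [0.046, 1.574, -0.046]
ft_force: [0.7, 1.2, -0.2]
grip_width: 0.68
t 22.5 pos [ 0.6009 -0.2466  0.2608] yaw -0.058494464133058616 tilt 0.0036038236984821826 q7,5 [-0.256   0.3825  0.8126  1.4163 -0.2747  1.463   2.0627] w 0.6796662281875359 F [ 0.6623  1.1527 -0.2033]
travel [ 0.1358 -0.0705  0.0451]
rot -0.04
[ 0.6009 -0.2466  0.2608]
```

View pics/w9.png

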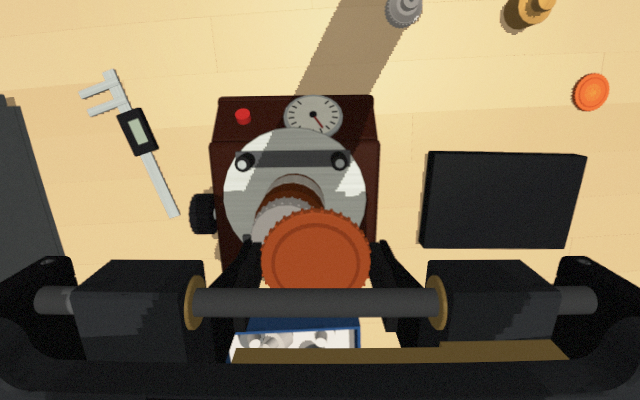

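View pics/s9.png

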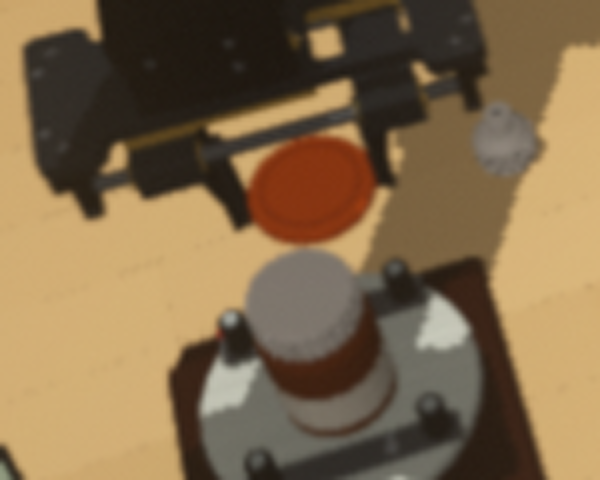

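```bash
python3 -m jog '[{"rot":[0,0,0],"travel":[0,-0.04,0.025],"jaw":1},{"rot":[0,0,0],"travel":[0.02,-0.03,0.02],"jaw":1},{"rot":[0,0,0],"travel":[0.04,0,0],"jaw":1},{"rot":[0,0,0],"travel":[0.05,0,0],"jaw":1},{"rot":[0,0,0],"travel":[0.03,0,0],"jaw":1},{"rot":[0,0,0],"travel":[0,0,0],"jaw":1},{"rot":[0,0,0],"travel":[0,0,0],"jaw":1}]'; python3 g.py 0.613 -0.2685 0.205 -0.055;python3 - <<'E'
from h import *
snap("scene","s10",(110,190,260,310),4)
E
```

```text
time: 23.3
position: [0.6138, -0.2679, 0.2205]
tool_rot: [0.045, 1.571, -0.044]
ft_force: [1.1, -0.9, -0.9]
grip_width: 0.68
t 23.3 pos [ 0.6138 -0.2679  0.2205] yaw -0.056704656592538 tilt 0.0006060738762373927 q7,5 [-0.2041  0.4471  0.7987  1.424  -0.3197  1.4041  2.1121] w 0.6795566899887175 F [ 1.0803 -0.8726 -0.9133]
travel [ 0.0516 -0.0023 -0.0025]
rot -0.02
```

View pics/s10.png

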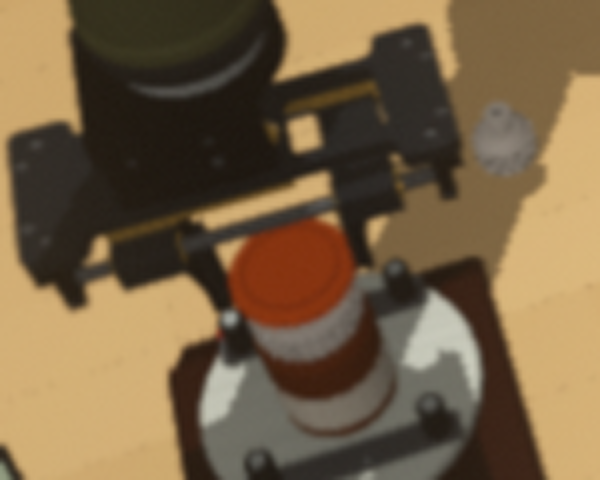

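Aligned over the lid. Lower gently.

```bash
python3 -m jog '[{"rot":[0,0,0],"travel":[0.02,-0.001,-0.002],"jaw":1},{"rot":[0,0,0],"travel":[0.015,0,0],"jaw":1},{"rot":[0,0,0],"travel":[0.008,0,0],"jaw":1},{"rot":[0,0,0],"travel":[0,0,0],"jaw":1}]'; python3 -m jog '[{"rot":[0,0,0],"travel":[0.005,0,0],"jaw":1},{"rot":[0,0,0],"travel":[0,0,0],"jaw":1}]';  python3 -m jog '[{"rot":[0,0,0],"travel":[0.004,0,0],"jaw":1},{"rot":[0,0,0],"travel":[0,0,0],"jaw":1}]'
```

```text
time: 23.75
position: [0.6131, -0.2684, 0.2073]
tool_rot: [0.045, 1.571, -0.045]
ft_force: [1.2, 0.1, -1.1]
grip_width: 0.683
time: 23.95
position: [0.6133, -0.2687, 0.2063]
tool_rot: [0.045, 1.57, -0.045]
ft_force: [0.2, 1.0, 0.2]
grip_width: 0.68
time: 24.15
position: [0.6133, -0.2686, 0.2051]
tool_rot: [0.045, 1.57, -0.045]
ft_force: [-0.8, -0.2, 0.1]
grip_width: 0.683
```

```bash
python3 -m jog '[{"rot":[0,0,0],"travel":[0.003,0,0],"jaw":1},{"rot":[0,0,0],"travel":[0,0,0],"jaw":1}]'; python3 -m jog '[{"rot":[0,0,0],"travel":[0.002,0,0],"jaw":1},{"rot":[0,0,0],"travel":[0,0,0],"jaw":1}]'
```

```text
time: 24.35
position: [0.6135, -0.2687, 0.2049]
tool_rot: [0.045, 1.57, -0.045]
ft_force: [-0.3, -0.5, 2.6]
grip_width: 0.679
time: 24.55
position: [0.6136, -0.2687, 0.2049]
tool_rot: [0.045, 1.569, -0.045]
ft_force: [-1.3, 0.9, 5.5]
grip_width: 0.678
```

Contact, as predicted (0.205). Release, rise, look.

```bash
python3 -m jog '[{"rot":[0,0,0],"travel":[-0.003,0,0],"jaw":1},{"rot":[0,0,0],"travel":[0,0,0],"jaw":0.0},{"rot":[0,0,0],"travel":[0,0,0],"jaw":-1},{"rot":[0,0,0],"travel":[0,0,0],"jaw":-1},{"rot":[0,0,0],"travel":[0,0,0],"jaw":-1},{"rot":[0,0,0],"travel":[0,0,0],"jaw":-1}]' ; python3 -m jog '[{"rot":[0,0,0],"travel":[-0.05,0,0],"jaw":-1},{"rot":[0,0,0],"travel":[-0.1,0,0],"jaw":-1},{"rot":[0,0,0],"travel":[-0.13,0,0],"jaw":-1},{"rot":[0,0,0],"travel":[-0.05,0,0],"jaw":-1},{"rot":[0,0,0],"travel":[0,0,0],"jaw":-1},{"rot":[0,0,0],"travel":[0,0,0],"jaw":-1}]'; python3 g.py 0.418 -0.1355 0.2; python3 - <<'E'
from h import *
im,c,s=snap("wrist","w11")
cv2.imwrite("pics/cropw11.png",cv2.convertScaleAbs(cv2.resize(im[100:260,230:400],None,fx=3.7,fy=3.7,interpolation=cv2.INTER_CUBIC),alpha=1.4))
H=hsv(im); m=((H[:,:,0]<15)&(H[:,:,1]>150)&(im.max(2)>70)).astype(np.uint8); m[:120]=0; m[:,:260]=0; m[:,380:]=0; m[240:]=0
cs,_=cv2.findContours(m,cv2.RETR_EXTERNAL,cv2.CHAIN_APPROX_NONE)
for k in cs:
    if cv2.contourArea(k)>500:
        Q=cast(c,k.reshape(-1,2),0.209)[:,:2].astype(np.float32); print(k.reshape(-1,2).mean(0),cv2.fitEllipse(Q))
E
```

```text
time: 25.15
position: [0.6132, -0.2685, 0.2041]
tool_rot: [0.045, 1.571, -0.045]
ft_force: [0.6, -0.5, -0.2]
grip_width: 0.942
time: 25.75
position: [0.6131, -0.2685, 0.303]
tool_rot: [0.045, 1.571, -0.045]
ft_force: [-0.2, -0.4, -0.8]
grip_width: 0.999
t 25.75 pos [ 0.6131 -0.2685  0.303 ] yaw -0.057276292544273195 tilt 0.0006346135095804168 q7,5 [-0.1946  0.4197  0.8158  1.2907 -0.3016  1.5554  2.0943] w 0.9986683247000107 F [-0.2026 -0.4342 -0.8159]
travel [ 0.3437  0.4053 -0.6745]
[314.4097 204.815 ] ((0.6133756041526794, -0.26887115836143494), (0.0594976581633091, 0.060904230922460556), 94.16851043701172)
```

View pics/cropw11.png

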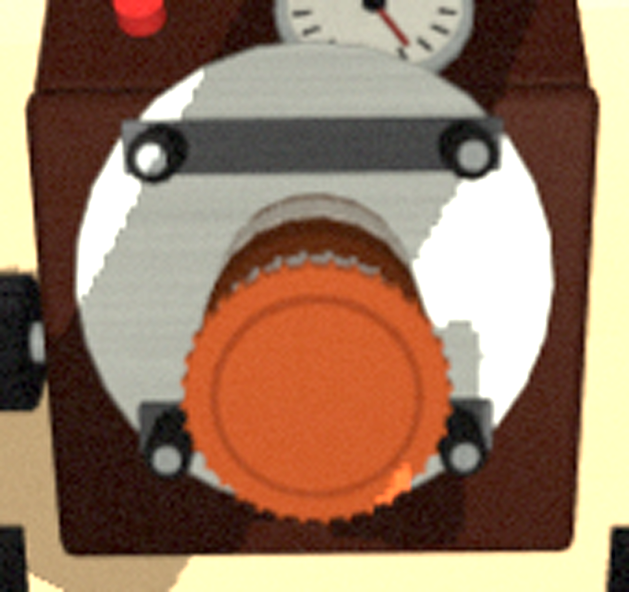

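```bash
python3 -m jog '[{"rot":[0,0,0],"travel":[0,0.067,-0.112],"jaw":-1},{"rot":[0,0,0],"travel":[0,0.067,-0.112],"jaw":-1},{"rot":[0,0,0],"travel":[0,0.067,-0.112],"jaw":-1},{"rot":[0,0,0],"travel":[0,0.067,-0.112],"jaw":-1},{"rot":[0,0,0],"travel":[0.08,0.067,-0.112],"jaw":-1},{"rot":[0,0,0],"travel":[0.1,0.067,-0.112],"jaw":-1},{"rot":[0,0,0],"travel":[0.1,0,0],"jaw":-1},{"rot":[0,0,0],"travel":[0.1,0,0],"jaw":-1}]';python3 -m jog '[{"rot":[0,0,0],"travel":[0,0,0],"jaw":-1},{"rot":[0,0,0],"travel":[0,0,0],"jaw":-1}]'; python3 g.py 0.418 -0.1355 0.004 -0.06; python3 - <<'E'
from h import *
im,c,s=snap("wrist","w12")
E
```

```text
time: 26.6
position: [0.4173, -0.1349, 0.1874]
tool_rot: [0.044, 1.571, -0.04]
ft_force: [-0.3, -0.1, 0.5]
grip_width: 1.001
time: 26.8
position: [0.4183, -0.1365, 0.1892]
tool_rot: [0.044, 1.572, -0.045]
ft_force: [-0.1, -0.8, 0.7]
grip_width: 1.002
t 26.8 pos [ 0.4183 -0.1365  0.1892] yaw -0.05699666840773921 tilt 0.002122755361962601 q7,5 [-0.5512 -0.1847  0.7356  2.0079  0.1299  1.2758  1.6515] w 1.0021824496667138 F [-0.0868 -0.7826  0.6878]
travel [0.6172 0.0037 0.0001]
rot 0.034
```

View pics/w12.png

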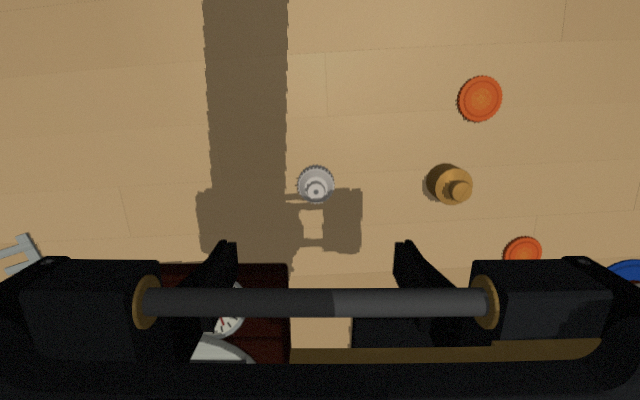

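```bash
python3 - <<'E'
from h import *
c=cam("wrist",ctrl.get_state())
print(cast(c,[(316,191)],0.044),cast(c,[(316,183),(297,183),(335,183)],0.022),cast(c,[(316,165)],0.012))
E
```

```text
[[ 0.4207 -0.1365  0.044 ]] [[ 0.418  -0.1363  0.022 ]
 [ 0.4169 -0.1563  0.022 ]
 [ 0.4192 -0.1164  0.022 ]] [[ 0.4008 -0.1353  0.012 ]]
```

```bash
python3 -m jog '[{"rot":[0,0,0],"travel":[0.12,0,0.003],"jaw":-1},{"rot":[0,0,0],"travel":[0.14,0,0],"jaw":-1},{"rot":[0,0,0],"travel":[0.14,0,0],"jaw":-1},{"rot":[0,0,0],"travel":[0.1,0,0],"jaw":-1},{"rot":[0,0,0],"travel":[0.07,0,0],"jaw":-1},{"rot":[0,0,0],"travel":[0.03,0,0],"jaw":-1},{"rot":[0,0,0],"travel":[0,0,0],"jaw":-1},{"rot":[0,0,0],"travel":[0,0,0],"jaw":-1}]'; python3 g.py 0.4195 -0.1363 0.005 -0.06
```

```text
time: 27.65
position: [0.4213, -0.1371, 0.0108]
tool_rot: [0.044, 1.568, -0.045]
ft_force: [1.1, 0.1, 0.1]
grip_width: 1.004
t 27.65 pos [ 0.4213 -0.1371  0.0108] yaw -0.05696315820045215 tilt 0.0020555063963527444 q7,5 [-0.5248  0.1359  0.8247  2.1928 -0.1321  0.8585  1.8955] w 1.0041551118311025 F [1.0551 0.1002 0.1283]
travel [ 0.0193  0.0023 -0.0061]
rot 0.035
```

```bash
python3 -m jog '[{"rot":[0,0,0],"travel":[0.017,0,-0.003],"jaw":-0.5},{"rot":[0,0,0],"travel":[0,0,0],"jaw":0.1},{"rot":[0,0,0],"travel":[0,0,0],"jaw":1},{"rot":[0,0,0],"travel":[0,0,0],"jaw":1},{"rot":[0,0,0],"travel":[0,0,0],"jaw":1},{"rot":[0,0,0],"travel":[0,0,0],"jaw":1},{"rot":[0,0,0],"travel":[0,0,0],"jaw":1},{"rot":[0,0,0],"travel":[0,0,0],"jaw":1}]' 8; python3 -m jog '[{"rot":[0,0,0],"travel":[-0.03,0,0],"jaw":1},{"rot":[0,0,0],"travel":[-0.1,0,0],"jaw":1},{"rot":[0,0,0],"travel":[-0.14,0,0],"jaw":1},{"rot":[0,0,0],"travel":[-0.1,0,0],"jaw":1},{"rot":[0,0,0],"travel":[0,0,0],"jaw":1},{"rot":[0,0,0],"travel":[0,0,0],"jaw":1}]'; python3 g.py 0.659 0.048 0.12 -0.065; python3 - <<'E'
from h import *
snap("wrist","w13")
E
```

```text
time: 28.45
position: [0.4189, -0.1367, 0.0045]
tool_rot: [0.045, 1.57, -0.045]
ft_force: [-0.8, 0.0, 0.2]
grip_width: 0.432
time: 29.05
position: [0.4194, -0.1366, 0.1162]
tool_rot: [0.046, 1.568, -0.044]
ft_force: [-0.6, 0.1, -0.8]
grip_width: 0.434
t 29.05 pos [ 0.4194 -0.1366  0.1162] yaw -0.05711954331873803 tilt 0.0024420506538383653 q7,5 [-0.589  -0.098   0.82    2.1025  0.0784  1.1054  1.7072] w 0.4340945081442117 F [-0.5593  0.0827 -0.8487]
travel [-0.0102  0.6599  0.7622]
rot 0.09
```

View pics/w13.png

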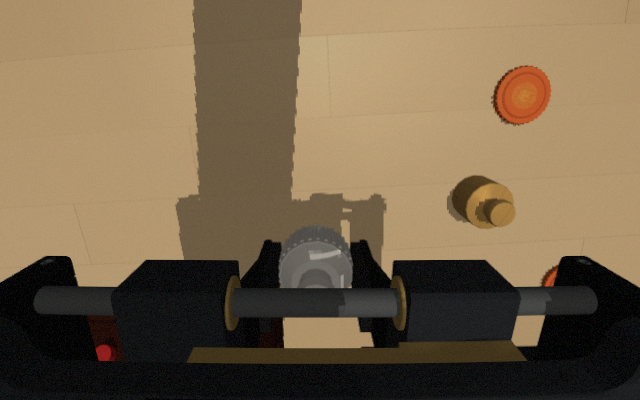

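```bash
python3 -m jog '[{"rot":[0,0,0],"travel":[-0.08,0.06,0.06],"jaw":1},{"rot":[0,0,0],"travel":[-0.03,0.1,0.11],"jaw":1},{"rot":[0,0,0],"travel":[0,0.1,0.11],"jaw":1},{"rot":[0,0,0],"travel":[0,0.1,0.11],"jaw":1},{"rot":[0,0,0],"travel":[0,0.1,0.11],"jaw":1},{"rot":[0,0,0],"travel":[0,0.08,0.09],"jaw":1},{"rot":[0,0,0],"travel":[0,0,0],"jaw":1},{"rot":[0,0,0],"travel":[0,0,0],"jaw":1}]'; python3 g.py 0.659 0.048 0.12 -0.065; python3 - <<'E'
from h import *
im,c,s=snap("wrist","w14")
cv2.imwrite("pics/cropw14.png",cv2.convertScaleAbs(cv2.resize(im[100:300,140:460],None,fx=2.4,fy=2.4,interpolation=cv2.INTER_CUBIC),alpha=2.5))
E
```

```text
time: 29.9
position: [0.6039, 0.0148, 0.146]
tool_rot: [0.042, 1.574, -0.047]
ft_force: [-1.1, -0.2, -0.2]
grip_width: 0.431
t 29.9 pos [0.6039 0.0148 0.146 ] yaw -0.05632981906812026 tilt 0.005059265355765334 q7,5 [-0.662   0.3276  0.7195  1.6876 -0.225   1.2164  1.6252] w 0.4312362493671198 F [-1.1213 -0.1753 -0.1973]
travel [0.0857 0.121  0.1775]
rot 0.099
```

View pics/cropw14.png

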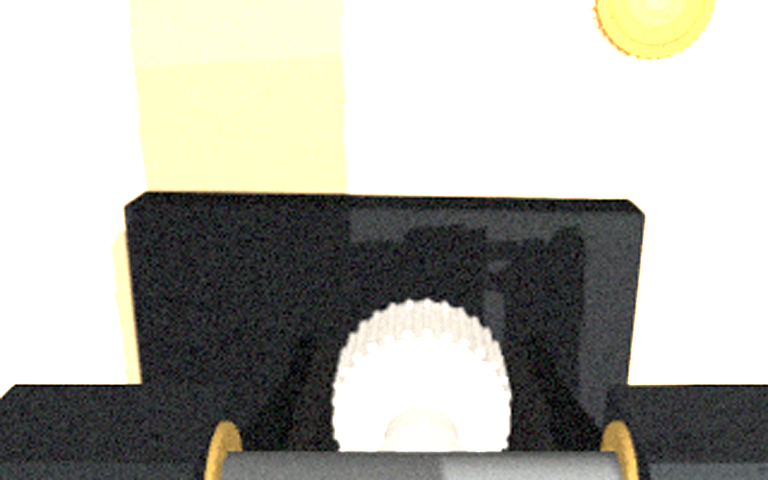

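```bash
python3 - <<'E'
from h import *
c=cam("wrist",ctrl.get_state())
P=cast(c,np.array([(127,211),(643,214)])/2.4+[140,100]-.3,0.025)[:,:2]; print(P, np.linalg.norm(P[1]-P[0]))
d=P[1]-P[0]; y=d/np.linalg.norm(d); x=np.array([y[1],-y[0]]); print("yaw",np.arctan2(x[1],x[0]),"centre",P.mean(0)+0.065*x,"L",P.mean(0)+0.065*x+.05*y)
E
```

```text
[[ 0.5881 -0.0981]
 [ 0.6006  0.0976]] 0.1961615080150162
yaw -0.06356954765501537 centre [ 0.6592 -0.0044] L [0.6624 0.0455]
```

```bash
python3 -m jog '[{"rot":[0,0,0],"travel":[0,0.04,0.06],"jaw":1},{"rot":[0,0,0],"travel":[0.02,0.045,0.07],"jaw":1},{"rot":[0,0,0],"travel":[0.06,0.032,0.05],"jaw":1},{"rot":[0,0,0],"travel":[0.1,0,0],"jaw":1},{"rot":[0,0,0],"travel":[0.09,0,0],"jaw":1},{"rot":[0,0,0],"travel":[0.05,0,0],"jaw":1},{"rot":[0,0,0],"travel":[0,0,0],"jaw":1},{"rot":[0,0,0],"travel":[0,0,0],"jaw":1}]'; python3 g.py 0.660 0.047 0.030 -0.065
```

```text
time: 30.75
position: [0.661, 0.0461, 0.0534]
tool_rot: [0.046, 1.569, -0.046]
ft_force: [0.3, -0.2, -0.6]
grip_width: 0.435
t 30.75 pos [0.661  0.0461 0.0534] yaw -0.058226095169694465 tilt 0.0008455608670936277 q7,5 [-0.6     0.5409  0.6515  1.6207 -0.3576  1.1013  1.6587] w 0.4346207689900141 F [ 0.3089 -0.1819 -0.6477]
travel [ 0.0779  0.0029 -0.0035]
rot 0.078
```

```bash
python3 -m jog '[{"rot":[0,0,0],"travel":[0.03,0.003,-0.002],"jaw":1},{"rot":[0,0,0],"travel":[0.025,0,0],"jaw":1},{"rot":[0,0,0],"travel":[0.01,0,0],"jaw":1},{"rot":[0,0,0],"travel":[0.005,0,0],"jaw":1},{"rot":[0,0,0],"travel":[0,0,0],"jaw":1}]'; python3 -m jog '[{"rot":[0,0,0],"travel":[0.004,0,0],"jaw":1},{"rot":[0,0,0],"travel":[0,0,0],"jaw":1}]'; python3 -m jog '[{"rot":[0,0,0],"travel":[0.004,0,0],"jaw":1},{"rot":[0,0,0],"travel":[0,0,0],"jaw":1}]'
```

```text
time: 31.25
position: [0.6602, 0.0479, 0.0313]
tool_rot: [0.045, 1.57, -0.045]
ft_force: [-0.4, -0.3, -0.4]
grip_width: 0.434
time: 31.45
position: [0.6604, 0.0478, 0.0303]
tool_rot: [0.045, 1.57, -0.045]
ft_force: [-0.3, 0.0, 0.3]
grip_width: 0.436
time: 31.65
position: [0.6606, 0.0478, 0.0296]
tool_rot: [0.045, 1.57, -0.045]
ft_force: [-0.4, -1.4, 2.5]
grip_width: 0.434
```

Contact at the expected 0.0296. Release and retreat.

```bash
python3 -m jog '[{"rot":[0,0,0],"travel":[-0.002,0,0],"jaw":0.0},{"rot":[0,0,0],"travel":[0,0,0],"jaw":-0.3},{"rot":[0,0,0],"travel":[0,0,0],"jaw":-0.5},{"rot":[0,0,0],"travel":[0,0,0],"jaw":-0.5},{"rot":[0,0,0],"travel":[0,0,0],"jaw":-0.5}]' ; python3 -m jog '[{"rot":[0,0,0],"travel":[-0.05,0,0],"jaw":-0.5},{"rot":[0,0,0],"travel":[-0.1,0,0],"jaw":-0.5},{"rot":[0,0,0],"travel":[-0.15,0,0],"jaw":-0.5},{"rot":[0,0,0],"travel":[-0.15,0,0],"jaw":-0.5},{"rot":[0,0,0],"travel":[-0.15,0,0],"jaw":-0.5},{"rot":[0,0,0],"travel":[-0.1,0,0],"jaw":-0.5},{"rot":[0,0,0],"travel":[0,0,0],"jaw":-0.5},{"rot":[0,0,0],"travel":[0,0,0],"jaw":-0.5}]'; python3 g.py 0.4295 0.3005 0.2; python3 - <<'E'
from h import *
im,c,s=snap("wrist","w15")
cv2.imwrite("pics/cropw15.png",cv2.convertScaleAbs(cv2.resize(im[100:300,140:460],None,fx=2.4,fy=2.4,interpolation=cv2.INTER_CUBIC),alpha=2.5))
E
```

```text
time: 32.15
position: [0.6602, 0.0478, 0.0296]
tool_rot: [0.045, 1.57, -0.045]
ft_force: [0.7, -0.3, -0.4]
grip_width: 0.726
time: 32.95
position: [0.6606, 0.0476, 0.2414]
tool_rot: [0.046, 1.568, -0.044]
ft_force: [-1.1, 0.5, -0.1]
grip_width: 0.749
t 32.95 pos [0.6606 0.0476 0.2414] yaw -0.05743203959650876 tilt 0.0025386338092773402 q7,5 [-0.6413  0.3955  0.7166  1.415  -0.2595  1.4241  1.5872] w 0.7486199366185318 F [-1.0863  0.4513 -0.1296]
travel [ 0.1366  0.7973 -0.8179]
```

View pics/cropw15.png

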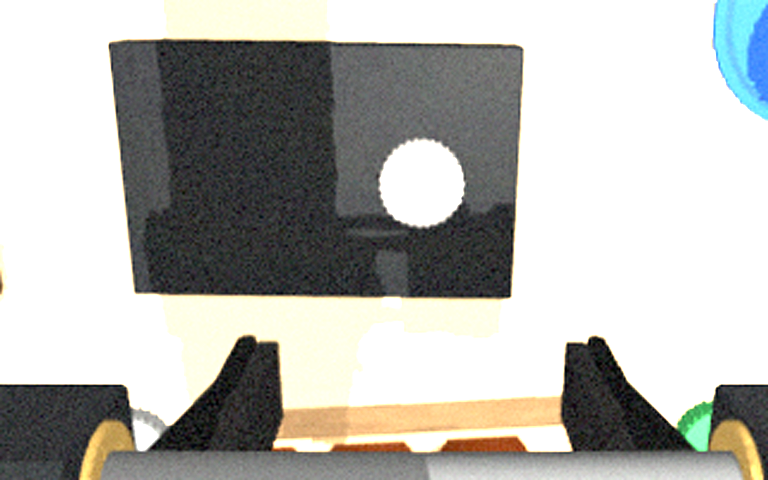

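```bash
python3 - <<'E'
from h import *
c=cam("wrist",ctrl.get_state())
P=cast(c,np.array([(110,45),(522,49),(510,297),(135,293)])/2.4+[140,100]-.3,0.025)[:,:2]; print(P.tolist())
o=P.mean(0); y=(P[1]-P[0]+P[2]-P[3]); y/=np.linalg.norm(y); x=np.array([y[1],-y[0]]); print("yaw",np.arctan2(x[1],x[0]),"centre",o,"R",o-.05*y)
q=cast(c,np.array([(421.5,183)])/2.4+[140,100]-.3,0.043)[0,:2]; print("cap in plate",(q-o)@x,(q-o)@y)
im=np.load("pics/w15.npy"); cv2.imwrite("pics/cropcap.png",cv2.resize(im[130:210,280:360],None,fx=6,fy=6,interpolation=cv2.INTER_CUBIC))
cv2.imwrite("pics/w15full.png",im)
E
```

```text
[[0.586133057170423, -0.09619734322478285], [0.5996896034068038, 0.09873932532719593], [0.7248246510075117, 0.0901050269953273], [0.7115358894713019, -0.10504198561682859]]
yaw -0.06871101861323148 centre [ 0.6555 -0.0031] R [ 0.6521 -0.053 ]
cap in plate -0.0014166297760626427 0.05094167911923655
```

View pics/cropcap.png

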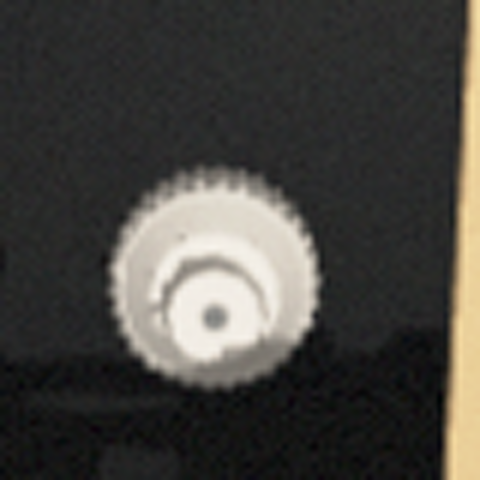

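View pics/w15full.png

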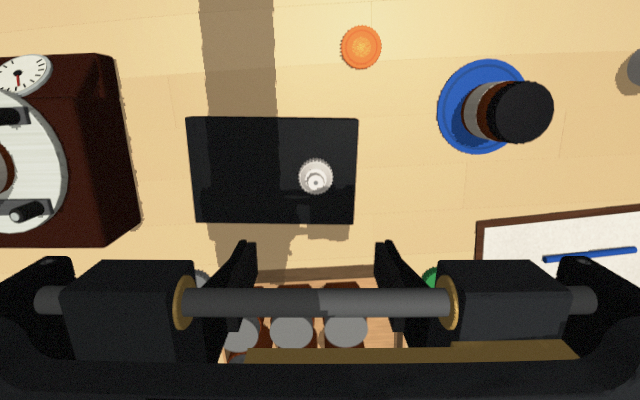

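```bash
python3 -m jog '[{"rot":[0,0,0],"travel":[0,0.1,-0.102],"jaw":0},{"rot":[0,0,0],"travel":[0,0.1,-0.102],"jaw":0},{"rot":[0,0,0],"travel":[0,0.1,-0.102],"jaw":0},{"rot":[0,0,0],"travel":[0,0.1,-0.102],"jaw":0},{"rot":[0,0,0],"travel":[0,0.1,-0.102],"jaw":0},{"rot":[0,0,0],"travel":[0,0.1,-0.102],"jaw":0},{"rot":[0,0,0],"travel":[0,0.1,-0.102],"jaw":0},{"rot":[0,0,0],"travel":[0,0.097,-0.104],"jaw":0}]'; python3 -m jog '[{"rot":[1,0,0],"travel":[0,0,0],"jaw":0},{"rot":[1,0,0],"travel":[0,0,0],"jaw":0},{"rot":[1,0,0],"travel":[0,0,0],"jaw":0},{"rot":[1,0,0],"travel":[0,0,0],"jaw":0},{"rot":[1,0,0],"travel":[0,0,0],"jaw":0},{"rot":[1,0,0],"travel":[0,0,0],"jaw":0},{"rot":[1,0,0],"travel":[0,0,0],"jaw":0},{"rot":[1,0,0],"travel":[0,0,0],"jaw":0}]'; python3 -m jog '[{"rot":[1,0,0],"travel":[0,0,0],"jaw":0},{"rot":[1,0,0],"travel":[0,0,0],"jaw":0},{"rot":[1,0,0],"travel":[0,0,0],"jaw":0},{"rot":[0.65,0,0],"travel":[0,0,0],"jaw":0},{"rot":[0,0,0],"travel":[0,0,0],"jaw":0},{"rot":[0,0,0],"travel":[0,0,0],"jaw":0}]'; python3 g.py 0.4295 0.3005 0.15 -1.073; python3 - <<'E'
from h import *
im,c,s=snap("wrist","w16")
E
```

```text
time: 33.8
position: [0.4266, 0.3012, 0.2383]
tool_rot: [0.043, 1.572, -0.046]
ft_force: [1.4, -0.3, -0.1]
grip_width: 0.503
time: 34.6
position: [0.428, 0.2999, 0.2381]
tool_rot: [0.591, 1.489, -0.596]
ft_force: [0.2, -0.2, 0.1]
grip_width: 0.499
time: 35.2
position: [0.4284, 0.3002, 0.2387]
tool_rot: [0.833, 1.405, -0.836]
ft_force: [-0.4, 0.0, 0.4]
grip_width: 0.499
t 35.2 pos [0.4284 0.3002 0.2387] yaw -1.0722736289174997 tilt 0.001867412931516678 q7,5 [-1.1912  0.0354  0.546   1.7563 -0.0184  1.357  -0.1429] w 0.49883204572365497 F [-0.3937  0.0033  0.3525]
travel [0.2957 0.0043 0.0007]
rot 0.008
```

View pics/w16.png

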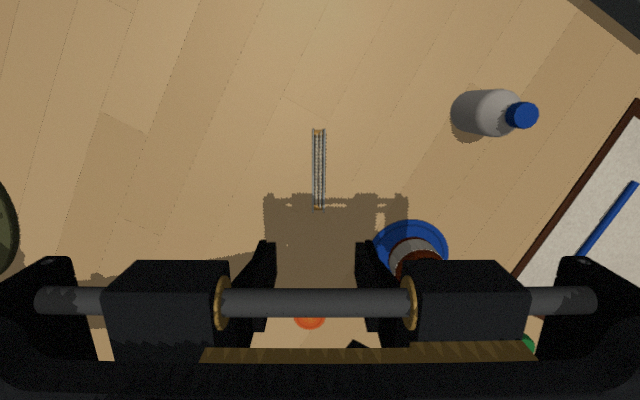

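```bash
python3 - <<'E'
from h import *
s=ctrl.get_state(); c=cam("wrist",s)
# gauge ends: top face corners
E=cast(c,[(318.5,129),(319,209)],0.012)[:,:2]; print(E,E.mean(0),np.linalg.norm(E[1]-E[0]),"dir",np.arctan2(*(E[1]-E[0])[::-1]))
print("bottle cap",cast(c,[(522,115)],0.115), "base-ish",cast(c,[(470,113)],0.03))
im=np.load("pics/w16.npy"); cv2.imwrite("pics/cropg.png",cv2.resize(im[110:230,260:380],None,fx=5,fy=5,interpolation=cv2.INTER_CUBIC))
E
```

```text
[[0.4065 0.3469]
 [0.4549 0.2599]] [0.4307 0.3034] 0.09955849747671448 dir -1.0630845380619003
bottle cap [[0.5509 0.4499 0.115 ]] base-ish [[0.5457 0.4452 0.03  ]]
```

View pics/cropg.png

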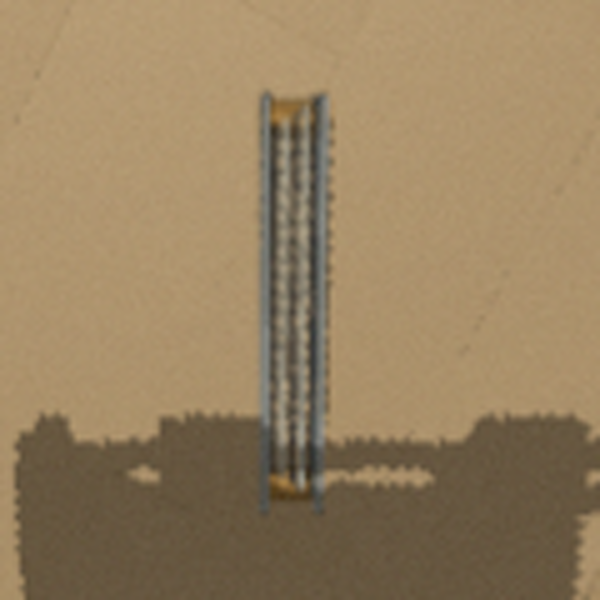

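```bash
python3 - <<'E'
from h import *
s=ctrl.get_state(); c=cam("wrist",s)
E=cast(c,[(318.9,128.3),(318.1,212.5)],0.014)[:,:2]; print(E,E.mean(0),np.linalg.norm(E[1]-E[0]),"dir",np.arctan2(*(E[1]-E[0])[::-1]))
E
python3 g.py 0.430 0.301 0.004
```

```text
[[0.4064 0.3479]
 [0.4558 0.2558]] [0.4311 0.3019] 0.10453465165471439 dir -1.078796670633098
t 35.25 pos [0.4285 0.3003 0.2389] yaw -1.072501301464598 tilt 0.0014118918618579795 q7,5 [-1.1911  0.0352  0.5461  1.7559 -0.0184  1.3569 -0.1431] w 0.503177536563233 F [-0.569   1.0426  0.8015]
travel [ 0.7831  0.0066 -0.0001]
```

```bash
python3 -m jog '[{"rot":[0,0,0],"travel":[0.12,0.009,0],"jaw":0},{"rot":[0,0,0],"travel":[0.15,0,0],"jaw":0},{"rot":[0,0,0],"travel":[0.15,0,0],"jaw":0},{"rot":[0,0,0],"travel":[0.14,0,0],"jaw":0},{"rot":[0,0,0],"travel":[0.1,0,0],"jaw":0},{"rot":[0,0,0],"travel":[0.07,0,0],"jaw":0},{"rot":[0,0,0],"travel":[0,0,0],"jaw":0},{"rot":[0,0,0],"travel":[0,0,0],"jaw":0}]'; python3 g.py 0.4305 0.3015 0.004 -1.075
```

```text
time: 36.05
position: [0.4314, 0.3017, 0.0209]
tool_rot: [0.835, 1.404, -0.836]
ft_force: [0.1, -0.3, 0.4]
grip_width: 0.501
t 36.05 pos [0.4314 0.3017 0.0209] yaw -1.0733985599848896 tilt 0.0005174755715571553 q7,5 [-1.1343  0.2815  0.5321  1.985  -0.1775  0.9204 -0.0139] w 0.5007302436005687 F [ 0.0523 -0.2786  0.408 ]
travel [ 0.0563 -0.0031 -0.0007]
rot 0.018
```

```bash
python3 -m jog '[{"rot":[0,0,0],"travel":[0.03,-0.001,0],"jaw":0},{"rot":[0,0,0],"travel":[0.02,0,0],"jaw":0},{"rot":[0,0,0],"travel":[0.005,0,0],"jaw":0},{"rot":[0,0,0],"travel":[0,0,0],"jaw":0.5},{"rot":[0,0,0],"travel":[0,0,0],"jaw":1},{"rot":[0,0,0],"travel":[0,0,0],"jaw":1},{"rot":[0,0,0],"travel":[0,0,0],"jaw":1},{"rot":[0,0,0],"travel":[0,0,0],"jaw":1}]' 20;  python3 -m jog '[{"rot":[0,0,0],"travel":[0,0,0],"jaw":1}]'; python3 -m jog '[{"rot":[0,0,0],"travel":[-0.03,0,0],"jaw":1},{"rot":[0,0,0],"travel":[-0.1,0,0],"jaw":1},{"rot":[0,0,0],"travel":[-0.15,0,0],"jaw":1},{"rot":[0,0,0],"travel":[-0.15,0,0],"jaw":1},{"rot":[0,0,0],"travel":[-0.15,0,0],"jaw":1},{"rot":[0,0,0],"travel":[-0.1,0,0],"jaw":1},{"rot":[0,0,0],"travel":[0,0,0],"jaw":1},{"rot":[0,0,0],"travel":[0,0,0],"jaw":1}]'; python3 g.py 0.6525 -0.053 0.2 -0.069; python3 - <<'E'
from h import *
im,c,s=snap("wrist","w17")
E
```

```text
time: 36.85
position: [0.4311, 0.3018, 0.0044]
tool_rot: [0.836, 1.404, -0.835]
ft_force: [-0.5, 0.4, 0.5]
grip_width: 0.182
time: 36.95
position: [0.4311, 0.3018, 0.0044]
tool_rot: [0.836, 1.404, -0.836]
ft_force: [-0.9, -0.2, 1.0]
grip_width: 0.179
time: 37.75
position: [0.4311, 0.3017, 0.2089]
tool_rot: [0.837, 1.404, -0.835]
ft_force: [0.7, 0.1, -1.4]
grip_width: 0.181
t 37.75 pos [0.4311 0.3017 0.2089] yaw -1.073945456228995 tilt 0.0015699186598599276 q7,5 [-1.1975  0.0591  0.5618  1.7957 -0.0334  1.2946 -0.1305] w 0.18137689847788285 F [ 0.7054  0.117  -1.3878]
travel [0.0286 0.085  1.3912]
rot -11.516
```

View pics/w17.png

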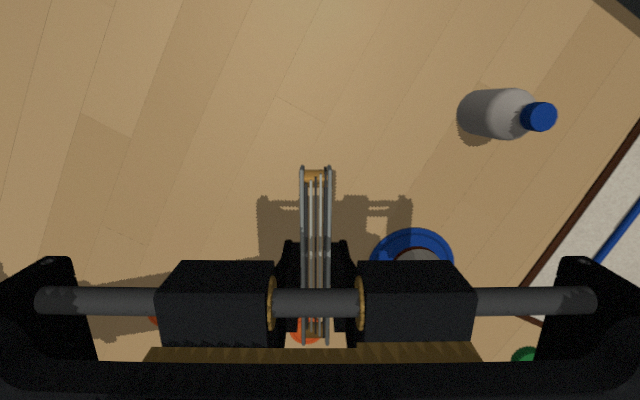

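```bash
python3 -m jog '[{"rot":[-0.96,0,0],"travel":[0,0,0],"jaw":1},{"rot":[-0.96,0,0],"travel":[0,0,0],"jaw":1},{"rot":[-0.96,0,0],"travel":[0,0,0],"jaw":1},{"rot":[-0.96,0,0],"travel":[0,0,0],"jaw":1},{"rot":[-0.96,0,0],"travel":[0,0,0],"jaw":1},{"rot":[-0.96,0,0],"travel":[0,0,0],"jaw":1},{"rot":[-0.96,0,0],"travel":[0,0,0],"jaw":1},{"rot":[-0.96,0,0],"travel":[0,0,0],"jaw":1}]'; python3 -m jog '[{"rot":[-0.96,0,0],"travel":[0,0,0],"jaw":1},{"rot":[-0.96,0,0],"travel":[0,0,0],"jaw":1},{"rot":[-0.96,0,0],"travel":[0,0,0],"jaw":1},{"rot":[-0.96,0,0],"travel":[0,0,0],"jaw":1},{"rot":[0,0,0],"travel":[0,0,0],"jaw":1},{"rot":[0,0,0],"travel":[0,0,0],"jaw":1}]';python3 g.py 0.6525 -0.053 0.2 -0.069
```

```text
time: 38.6
position: [0.43, 0.3008, 0.2061]
tool_rot: [0.311, 1.55, -0.317]
ft_force: [0.5, 0.6, -0.7]
grip_width: 0.181
time: 39.2
position: [0.4304, 0.3011, 0.2069]
tool_rot: [0.054, 1.572, -0.057]
ft_force: [0.1, -0.2, 0.3]
grip_width: 0.184
t 39.2 pos [0.4304 0.3011 0.2069] yaw -0.07061898830328717 tilt 0.002416715698457586 q7,5 [-1.1648  0.0615  0.5275  1.7965 -0.0316  1.2944  0.8707] w 0.1841692005172538 F [ 0.1223 -0.1701  0.3427]
travel [ 0.024  -1.1252  0.8217]
rot -0.019
```

```bash
python3 -m jog '[{"rot":[0,0,0],"travel":[0,-0.08,0.06],"jaw":1},{"rot":[0,0,0],"travel":[0,-0.13,0.095],"jaw":1},{"rot":[0,0,0],"travel":[0,-0.13,0.095],"jaw":1},{"rot":[0,0,0],"travel":[0,-0.13,0.095],"jaw":1},{"rot":[0,0,0],"travel":[0,-0.13,0.095],"jaw":1},{"rot":[0,0,0],"travel":[0,-0.13,0.095],"jaw":1},{"rot":[0,0,0],"travel":[0,-0.13,0.095],"jaw":1},{"rot":[0,0,0],"travel":[0,-0.13,0.095],"jaw":1}]'; python3 -m jog '[{"rot":[0,0,0],"travel":[0,-0.1,0.07],"jaw":1},{"rot":[0,0,0],"travel":[0,-0.035,0.025],"jaw":1},{"rot":[0,0,0],"travel":[0,0,0],"jaw":1},{"rot":[0,0,0],"travel":[0,0,0],"jaw":1}]';python3 g.py 0.6525 -0.053 0.05 -0.069; python3 - <<'E'
from h import *
im,c,s=snap("wrist","w18")
cv2.imwrite("pics/cropw18.png",cv2.convertScaleAbs(cv2.resize(im[100:300,140:460],None,fx=2.4,fy=2.4,interpolation=cv2.INTER_CUBIC),alpha=2.5))
E
```

```text
time: 40.0
position: [0.6282, -0.0108, 0.2076]
tool_rot: [0.055, 1.571, -0.054]
ft_force: [0.9, -0.0, -0.3]
grip_width: 0.179
time: 40.4
position: [0.6529, -0.0504, 0.2075]
tool_rot: [0.055, 1.572, -0.053]
ft_force: [-0.0, 0.3, -1.1]
grip_width: 0.18
t 40.4 pos [ 0.6529 -0.0504  0.2075] yaw -0.06824713764505021 tilt 0.00188504370663498 q7,5 [-0.552   0.4161  0.7887  1.4825 -0.2981  1.3679  1.757 ] w 0.18037243296371222 F [-0.0253  0.2552 -1.094 ]
travel [ 0.525  -0.0095  0.0002]
rot 0.009
```

View pics/cropw18.png

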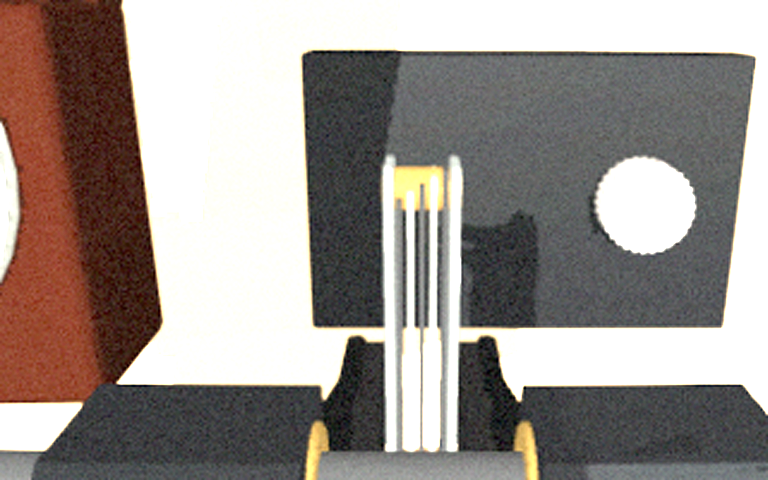

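```bash
python3 -m jog '[{"rot":[0,0,0],"travel":[0.1,-0.008,0],"jaw":1},{"rot":[0,0,0],"travel":[0.13,0,0],"jaw":1},{"rot":[0,0,0],"travel":[0.12,0,0],"jaw":1},{"rot":[0,0,0],"travel":[0.1,0,0],"jaw":1},{"rot":[0,0,0],"travel":[0.06,0,0],"jaw":1},{"rot":[0,0,0],"travel":[0.02,0,0],"jaw":1},{"rot":[0,0,0],"travel":[0,0,0],"jaw":1},{"rot":[0,0,0],"travel":[0,0,0],"jaw":1}]'; python3 g.py 0.6525 -0.053 0.03 -0.069
```

```text
time: 41.25
position: [0.6544, -0.054, 0.0509]
tool_rot: [0.054, 1.567, -0.053]
ft_force: [0.9, 0.6, -0.4]
grip_width: 0.181
t 41.25 pos [ 0.6544 -0.054   0.0509] yaw -0.0679835518810737 tilt 0.0027047811523229705 q7,5 [-0.5033  0.551   0.7234  1.6425 -0.4003  1.0988  1.8336] w 0.18140279104707682 F [ 0.9199  0.6255 -0.4377]
travel [ 0.0696  0.003  -0.0067]
rot 0.012
```

```bash
python3 -m jog '[{"rot":[0,0,0],"travel":[0.03,0.001,-0.004],"jaw":1},{"rot":[0,0,0],"travel":[0.025,0,0],"jaw":1},{"rot":[0,0,0],"travel":[0.008,0,0],"jaw":1},{"rot":[0,0,0],"travel":[0,0,0],"jaw":1}]'; python3 -m jog '[{"rot":[0,0,0],"travel":[0.005,0,0],"jaw":1},{"rot":[0,0,0],"travel":[0,0,0],"jaw":1}]'; python3 -m jog '[{"rot":[0,0,0],"travel":[0.004,0,0],"jaw":1},{"rot":[0,0,0],"travel":[0,0,0],"jaw":1}]'
```

```text
time: 41.65
position: [0.6518, -0.0539, 0.0299]
tool_rot: [0.054, 1.571, -0.054]
ft_force: [-0.3, -0.1, 0.4]
grip_width: 0.179
time: 41.85
position: [0.6523, -0.054, 0.0294]
tool_rot: [0.054, 1.57, -0.054]
ft_force: [-1.4, 0.4, 4.3]
grip_width: 0.177
time: 42.05
position: [0.6523, -0.054, 0.0294]
tool_rot: [0.055, 1.57, -0.053]
ft_force: [-3.5, 0.9, 11.0]
grip_width: 0.181
```

Seated. Release with a partial opening and rise.

```bash
python3 -m jog '[{"rot":[0,0,0],"travel":[-0.006,0,0],"jaw":1},{"rot":[0,0,0],"travel":[0,0,0],"jaw":0.3},{"rot":[0,0,0],"travel":[0,0,0],"jaw":0.1},{"rot":[0,0,0],"travel":[0,0,0],"jaw":0.1},{"rot":[0,0,0],"travel":[0,0,0],"jaw":0.1}]' ; python3 -m jog '[{"rot":[0,0,0],"travel":[-0.05,0,0],"jaw":0.1},{"rot":[0,0,0],"travel":[-0.1,0,0],"jaw":0.1},{"rot":[0,0,0],"travel":[-0.15,0,0],"jaw":0.1},{"rot":[0,0,0],"travel":[-0.15,0,0],"jaw":0.1},{"rot":[0,0,0],"travel":[-0.15,0,0],"jaw":0.1},{"rot":[0,0,0],"travel":[-0.15,0,0],"jaw":0.1},{"rot":[0,0,0],"travel":[0,0,0],"jaw":0.1},{"rot":[0,0,0],"travel":[0,0,0],"jaw":0.1}]'; python3 -m jog '[{"rot":[0,0,0],"travel":[0,0.1,-0.11],"jaw":0},{"rot":[0,0,0],"travel":[0,0.1,-0.11],"jaw":0},{"rot":[0,0,0],"travel":[0,0,-0.1],"jaw":0},{"rot":[0,0,0],"travel":[0,0,0],"jaw":0},{"rot":[0,0,0],"travel":[0,0,0],"jaw":0}]'; python3 g.py ; python3 - <<'E'
from h import *
im,c,s=snap("wrist","w20"); snap("scene","s20"); snap("top","t20")
cv2.imwrite("pics/cropw20.png",cv2.convertScaleAbs(cv2.resize(im[120:320,140:460],None,fx=2.4,fy=2.4,interpolation=cv2.INTER_CUBIC),alpha=2.5))
E
```

```text
time: 42.55
position: [0.6519, -0.0538, 0.0291]
tool_rot: [0.054, 1.57, -0.054]
ft_force: [0.8, -0.3, 0.4]
grip_width: 0.42
time: 43.35
position: [0.6527, -0.0544, 0.2568]
tool_rot: [0.054, 1.566, -0.054]
ft_force: [0.4, -0.4, -0.8]
grip_width: 0.449
time: 43.85
position: [0.5598, 0.0128, 0.2539]
tool_rot: [0.054, 1.571, -0.053]
ft_force: [0.4, 0.6, 0.2]
grip_width: 0.499
t 43.85 pos [0.5598 0.0128 0.2539] yaw -0.06782753071191151 tilt 0.00099461565037383 q7,5 [-0.8018  0.1359  0.811   1.657  -0.1008  1.3921  1.5255] w 0.49851115206849855 F [0.352  0.6369 0.2002]
```

View pics/w20.png

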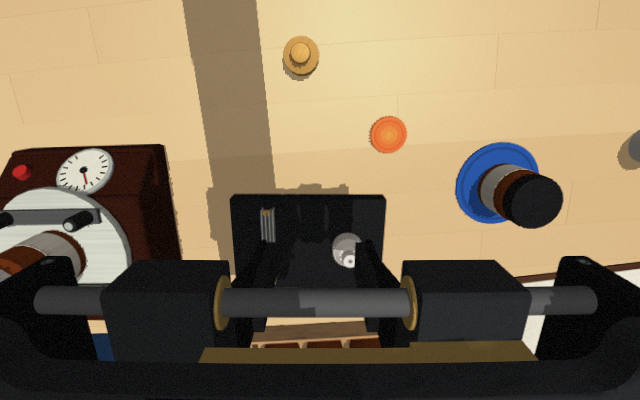

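View pics/s20.png

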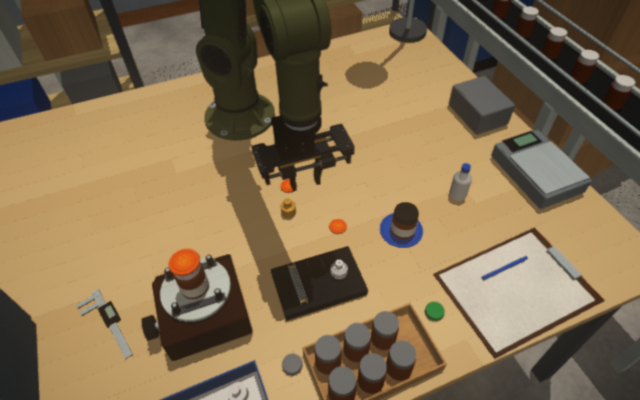

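View pics/t20.png

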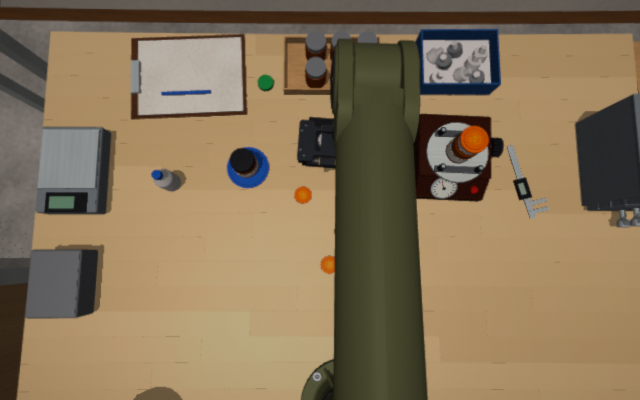

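```bash
python3 - <<'E'
from h import *
im=np.load("pics/s20.npy")
cv2.imwrite("pics/c20.png",cv2.convertScaleAbs(cv2.resize(im[235:325,260:380],None,fx=6,fy=6,interpolation=cv2.INTER_CUBIC),alpha=2))
E
```

```text
(no output)
```

View pics/c20.png

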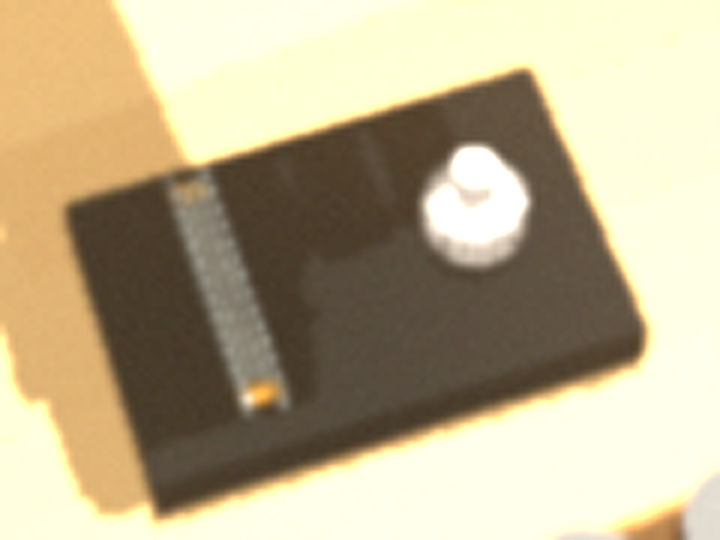

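```bash
python3 - <<'E'
from h import *
c=cam("scene")
f=lambda u,z: cast(c,np.array(u,float)/6+[260,235]-.4,z)[:,:2]
P=f([(70,208),(527,72),(645,328),(150,445)],0.025); o=P.mean(0); print("plate corners",P.tolist(),o)  # nearR, nearL, farL, farR
y=P[1]-P[0]+P[2]-P[3]; y/=np.linalg.norm(y); x=np.array([y[1],-y[0]])
g=f([(190,180),(268,408)],0.039); m=g.mean(0)-o; d=g[1]-g[0]; print("gauge len",np.linalg.norm(d),"in plate",m@x,m@y,"angle",np.arctan2(d@y,d@x))
q=f([(475,150)],0.069)[0]-o; print("cap spout in plate",q@x,q@y)
im0=cv2.imread("pics/scene0.png"); im=np.load("pics/s20.npy")
for nm,b in [("bottle",(448,160,474,205)),("weight",(278,196,298,220))]:
    u0,v0,u1,v1=b; print(nm,"mean diff",cv2.absdiff(im0[v0:v1,u0:u1],im[v0:v1,u0:u1]).mean(), cv2.phaseCorrelate(cv2.cvtColor(im0[v0:v1,u0:u1],6).astype(np.float64),cv2.cvtColor(im[v0:v1,u0:u1],6).astype(np.float64)))
t=ctrl.get_state(); print(t["time"],t["ft_force"])
E
```

```text
plate corners [[0.5899862402361461, -0.09646688889328525], [0.6043563030047647, 0.09709326364472984], [0.7289143280411623, 0.0891234138690826], [0.6987794197589272, -0.10253876196111253]] [ 0.6555 -0.0032]
gauge len 0.10416609108769116 in plate 0.007709381532163217 -0.05067606268092922 angle 0.037043758183433
cap spout in plate -0.006830758540406172 0.05310852271963304
bottle mean diff 10.669230769230769 ((0.5017385915469603, 0.49375185032751645), 0.9888275152775478)
weight mean diff 7.911111111111111 ((-0.1324673259649103, 0.01966676397524303), 0.943745536568665)
44.0 [0.1703 0.4417 0.2641]
```

```bash
python3 -m jog '[{"rot":[0,0,0],"travel":[0,0,0.12],"jaw":-0.5},{"rot":[0,0,0],"travel":[0,0,0.12],"jaw":-0.5},{"rot":[0,0,0],"travel":[0,-0.03,0.1],"jaw":-0.5},{"rot":[0,0,0],"travel":[0,0,0],"jaw":-0.5},{"rot":[0,0,0],"travel":[0,0,0],"jaw":-0.5},{"rot":[0,0,0],"travel":[0,0,0],"jaw":-0.5}]'; python3 - <<'E'
from h import *
im,c,s=snap("wrist","w21")
cv2.imwrite("pics/cropw21.png",cv2.convertScaleAbs(cv2.resize(im[90:250,200:430],None,fx=3.4,fy=3.4,interpolation=cv2.INTER_CUBIC),alpha=2))
E
```

```text
time: 44.6
position: [0.661, -0.0038, 0.2541]
tool_rot: [0.054, 1.571, -0.054]
ft_force: [0.4, -0.1, -0.6]
grip_width: 0.748
```

View pics/cropw21.png

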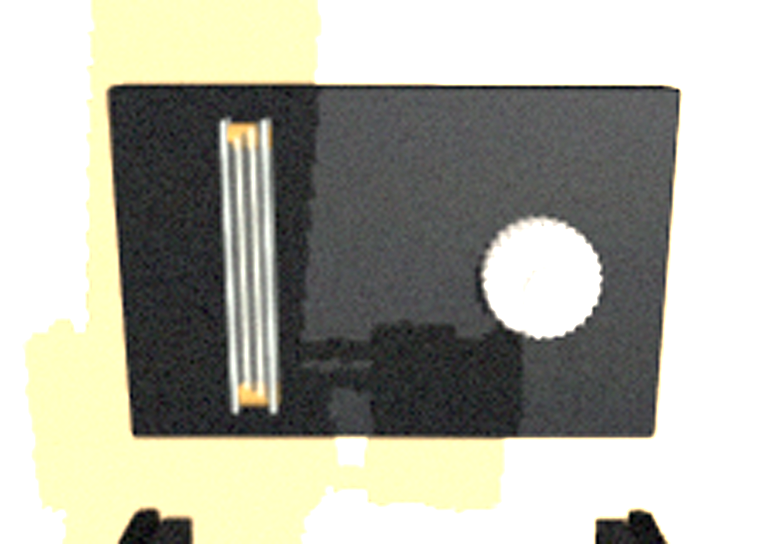

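```bash
python3 - <<'E'
from h import *
c=cam("wrist",ctrl.get_state())
f=lambda u,z: cast(c,np.array(u,float)/3.4+[200,90]-.35,z)[:,:2]
P=f([(110,90),(678,92),(653,436),(133,436)],0.025); o=P.mean(0)
y=P[1]-P[0]+P[2]-P[3]; y/=np.linalg.norm(y); x=np.array([y[1],-y[0]]); print(o,np.arctan2(x[1],x[0]),"dims",np.linalg.norm(P[1]-P[0]),np.linalg.norm(P[2]-P[1]))
g=f([(246,119),(255,413)],0.039); m=g.mean(0)-o; d=g[1]-g[0]; print("gauge len",np.linalg.norm(d),"in plate",m@x,m@y,"angle",np.arctan2(d@y,d@x))
q=f([(542,277)],0.043)[0]-o; print("cap in plate",q@x,q@y)
E
```

```text
[ 0.6578 -0.0031] -0.0704755660284734 dims 0.19674318043488453 0.12679225742505218
gauge len 0.10431709047058009 in plate -0.0025924352437294526 -0.049963493186000366 angle -0.005929612647895188
cap in plate -0.0017444259203265677 0.05137441243037995
```

```bash
python3 -c "
from bench import ctrl
print(ctrl.get_state()['time']); print(ctrl.close_job())"
```

```text
44.65
the job is handed in; nothing more can be done
None
```

The bench is set out as asked, and I handed the job in at 44.65 s of the 144 s allowed. No verdict is reported, so the results below are my own last checks.

| Item | Where it stands | Last check | Limit |
|---|---|---|---|
| Black jar | On the blue mat | About 4 mm from the mat's centre | 15 mm |
| White jar | On the tester platform between the pegs | About 1 mm from the pegs' centre | 12 mm |
| 60 mm grip disc | Flat on the white jar's lid | Within about 1–3 mm of the lid's centre | 10 mm |
| Sport cap | On the plate's left half, spout up | About 2 mm off the middle in x and 1 mm in y | 15 mm |
| Feeler gauge | Flat on the plate's right half, pointing away from the robot | About 3 mm off the middle, 0.01 rad off square | 15 mm, 0.2 rad |

- **Placing:** each thing was lowered until the wrist force showed contact and then released, so neither jar was dropped. The two smaller orange discs (about 45 mm) were left alone.
- **Weight and bottle:** both look unmoved against the first picture. The brass weight shows no shift, and the bottle about half a pixel, roughly 1 mm.
- **Disagreement:** the fixed scene camera put the gauge about 8 mm and the cap spout about 7 mm off the middle in x. One plate corner was picked wrongly in that view. I trust the wrist view from directly above, which gave the figures in the table. Both views are inside the limits.

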